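# Cure coated balls in the flip-top curing box

### The job

Cure the freshly coated balls: turn the selector of the curing box to off (the hollow ring mark), raise the amber hood all the way back until it stays, and set every ball from the tray down into a dimple of the bed, one to a dimple. Then ease the sprung hood down until it is fully shut, never letting it snap back, and only after that turn the selector to the two-dot mark. Keep the selector at off whenever the hood is up, do not drop the balls onto the bed, and leave the other things on the desk as they are.

Things in the scene. Friction and masses are not known exactly. Their poses are not given: they have to be found in the camera images.
- cure_box: curing box fixed on the desk, grey; bed and control deck 62 mm above the desk. Origin on the desk under the bed's middle; x points from the operator's side to the hinge, y left, z up. White bed 126 (x) x 238 (y) mm with a 4 mm rim and 6 dimples 28 mm wide at x = -26, 26 and y = -68, 0, 68 mm. Deck 150 x 118 mm, centred at y = -179 mm. Hood hinge: along y at x = 68, z = 66 mm
- dimple0 (a point): one of the six dimples of the bed, just alike: where the centre of a ball seated in it lies, 74 mm above the desk (12 mm above the bed; the ball sinks 7 mm in)
- dimple1 (a point): one of the six dimples of the bed, just alike: where the centre of a ball seated in it lies, 74 mm above the desk (12 mm above the bed; the ball sinks 7 mm in)
- dimple2 (a point): one of the six dimples of the bed, just alike: where the centre of a ball seated in it lies, 74 mm above the desk (12 mm above the bed; the ball sinks 7 mm in)
- dimple3 (a point): one of the six dimples of the bed, just alike: where the centre of a ball seated in it lies, 74 mm above the desk (12 mm above the bed; the ball sinks 7 mm in)
- dimple4 (a point): one of the six dimples of the bed, just alike: where the centre of a ball seated in it lies, 74 mm above the desk (12 mm above the bed; the ball sinks 7 mm in)
- dimple5 (a point): one of the six dimples of the bed, just alike: where the centre of a ball seated in it lies, 74 mm above the desk (12 mm above the bed; the ball sinks 7 mm in)
- hood (a joint): angle of the clear amber hood over the bed (240 mm wide, 128 mm from hinge to front wall, 45 mm high, 0.35 kg): 0 shut, 1.80 rad fully open at its stop, where it leans back and stays. A spring pulls it shut (0.06 N m/rad): let go below about 1.45 rad it snaps down. Lifting takes under 4 N at the handle
- hood_handle (a point): middle of the hood's bow handle: round steel bar 10 mm thick, 110 mm long, parallel to the hinge, held at its ends, 36 mm before the front wall (open gap between). Turns with the hood on a circle about the hinge; shut, it lies 164 mm nearer the operator than the hinge and 42 mm above it (108 mm above the desk). y along the bar
- selector (a joint): angle of the selector knob, growing clockwise from above; five clicks 0.524 rad (30 degrees) apart: 0 hollow ring (off), 0.524 one dot, 1.047 two dots, 1.571 three dots, 2.094 four dots; stops at 0 and 2.094. A click takes about 0.08 N m and draws the knob into the nearest position. At two dots the pointer shows straight away from the operator (box +x)
- selector_grip (a point): point on the knob's axis at the height to grip, 94 mm above the desk. Bar grip 13 mm wide, 42 mm long, its top 7 mm above this point, on a round black skirt 48 mm wide whose top is 24 mm below this point. Turns with the knob: x along the bar towards the white pointer line, y across it, z up
- tray: flat steel tray 240 x 200 mm (long side along its x), fixed on the desk, floor 3 mm thick, rim 3 mm thick and 13 mm high over the desk. Origin under its centre on the desk. The coated balls start in it
- ball1: plain grey coated ball, 38 mm in diameter, 30 g, rolls easily; origin at its centre (22 mm above the desk in the tray, 19 mm on the desk). None if absent
- ball2: plain grey coated ball, 38 mm in diameter, 30 g, rolls easily; origin at its centre (22 mm above the desk in the tray, 19 mm on the desk). None if absent
- ball3: plain grey coated ball, 38 mm in diameter, 30 g, rolls easily; origin at its centre (22 mm above the desk in the tray, 19 mm on the desk). None if absent
- ball4: plain grey coated ball, 38 mm in diameter, 30 g, rolls easily; origin at its centre (22 mm above the desk in the tray, 19 mm on the desk). None if absent
- ball5: plain grey coated ball, 38 mm in diameter, 30 g, rolls easily; origin at its centre (22 mm above the desk in the tray, 19 mm on the desk). None if absent
- paint_a: small paint dropper bottle 25 mm wide, 82 mm tall, beyond the control deck; origin under it; leave it where it stands
- paint_b: small paint dropper bottle 25 mm wide, 82 mm tall, beyond the control deck; origin under it; leave it where it stands
- paint_c: small paint dropper bottle 25 mm wide, 82 mm tall, just before the control deck on the side of the operator; origin under it; leave it where it stands
- tape_roll: roll of masking tape lying flat, 90 mm wide, 24 mm high; origin under it; leave it where it stands
- ramekin: white ramekin 90 mm wide, 45 mm high; origin under it; leave it where it stands
- spray_pot: airbrush cleaning pot, 92 mm wide, 94 mm tall; origin under it; leave it where it stands
- figure: model figure on a clear painting grip, 35 mm wide, 106 mm tall; origin under it; leave it where it stands
Not all that is in view belongs to the job. Leave any purple or yellow look-alike of the ball2 alone. Leave any turquoise look-alike of the ball1 alone.

How it is judged:
On the way, in this order (a step that is already met when the one before it is completed fails the run):
1. the selector is at off, with the hood shut (value of joint selector below 0.13 rad and value of joint hood below 0.05 rad), for 0.2 s.
2. the hood is raised fully back (value of joint hood above 1.68 rad and value of joint selector below 0.13 rad), for 0.2 s.
3. every ball is seated in a dimple and released, the hood still up ((distance between ball1 and dimple0 below 0.006 m or distance between ball1 and dimple1 below 0.006 m or distance between ball1 and dimple2 below 0.006 m or distance between ball1 and dimple3 below 0.006 m or distance between ball1 and dimple4 below 0.006 m or distance between ball1 and dimple5 below 0.006 m) and linear speed of each of ball1, ball2, ball3, ball4, ball5 below 0.03 m/s and contact force between the fingers and ball1 below 0.05 N and (distance between ball2 and dimple0 below 0.006 m or distance between ball2 and dimple1 below 0.006 m or distance between ball2 and dimple2 below 0.006 m or distance between ball2 and dimple3 below 0.006 m or distance between ball2 and dimple4 below 0.006 m or distance between ball2 and dimple5 below 0.006 m) and contact force between the fingers and ball2 below 0.05 N and (distance between ball3 and dimple0 below 0.006 m or distance between ball3 and dimple1 below 0.006 m or distance between ball3 and dimple2 below 0.006 m or distance between ball3 and dimple3 below 0.006 m or distance between ball3 and dimple4 below 0.006 m or distance between ball3 and dimple5 below 0.006 m) and contact force between the fingers and ball3 below 0.05 N and (distance between ball4 and dimple0 below 0.006 m or distance between ball4 and dimple1 below 0.006 m or distance between ball4 and dimple2 below 0.006 m or distance between ball4 and dimple3 below 0.006 m or distance between ball4 and dimple4 below 0.006 m or distance between ball4 and dimple5 below 0.006 m) and contact force between the fingers and ball4 below 0.05 N and (distance between ball5 and dimple0 below 0.006 m or distance between ball5 and dimple1 below 0.006 m or distance between ball5 and dimple2 below 0.006 m or distance between ball5 and dimple3 below 0.006 m or distance between ball5 and dimple4 below 0.006 m or distance between ball5 and dimple5 below 0.006 m) and contact force between the fingers and ball5 below 0.05 N and value of joint hood above 1.5 rad), for 0.2 s.
4. the hood is fully shut over the seated balls (value of joint hood below 0.05 rad and (distance between ball1 and dimple0 below 0.006 m or distance between ball1 and dimple1 below 0.006 m or distance between ball1 and dimple2 below 0.006 m or distance between ball1 and dimple3 below 0.006 m or distance between ball1 and dimple4 below 0.006 m or distance between ball1 and dimple5 below 0.006 m) and linear speed of each of ball1, ball2, ball3, ball4, ball5 below 0.03 m/s and (distance between ball2 and dimple0 below 0.006 m or distance between ball2 and dimple1 below 0.006 m or distance between ball2 and dimple2 below 0.006 m or distance between ball2 and dimple3 below 0.006 m or distance between ball2 and dimple4 below 0.006 m or distance between ball2 and dimple5 below 0.006 m) and (distance between ball3 and dimple0 below 0.006 m or distance between ball3 and dimple1 below 0.006 m or distance between ball3 and dimple2 below 0.006 m or distance between ball3 and dimple3 below 0.006 m or distance between ball3 and dimple4 below 0.006 m or distance between ball3 and dimple5 below 0.006 m) and (distance between ball4 and dimple0 below 0.006 m or distance between ball4 and dimple1 below 0.006 m or distance between ball4 and dimple2 below 0.006 m or distance between ball4 and dimple3 below 0.006 m or distance between ball4 and dimple4 below 0.006 m or distance between ball4 and dimple5 below 0.006 m) and (distance between ball5 and dimple0 below 0.006 m or distance between ball5 and dimple1 below 0.006 m or distance between ball5 and dimple2 below 0.006 m or distance between ball5 and dimple3 below 0.006 m or distance between ball5 and dimple4 below 0.006 m or distance between ball5 and dimple5 below 0.006 m)), for 0.2 s.
5. the selector is at the two-dot mark (value of joint selector between 0.917 and 1.177 rad), for 0.2 s.
At the end, for the whole second after the job is handed in: Every ball present rests in a dimple of the bed (centre within 6 mm of its seat, at rest), the hood is fully shut (within 0.05 rad), the selector stands at the two-dot mark (within 0.13 rad), and all are released (all of step 4 and all of step 5 and contact force between the fingers and hood below 0.05 N and contact force between the fingers and selector below 0.05 N); the robot touches nothing.
It fails at once if the hood snaps back: it swings shut faster than 1.5 rad/s (velocity of joint hood below -1.5 rad/s).
It fails at once if the hood is up (over 0.2 rad) while the selector is not at off (value of joint hood above 0.2 rad and value of joint selector above 0.3 rad).
It fails at once if a ball is dropped onto the bed (arrives there faster than 0.7 m/s, a fall of over 25 mm) ((x of ball1 in the frame of cure_box between -0.058 and 0.06 m and y of ball1 in the frame of cure_box between -0.117 and 0.117 m and z of ball1 in the frame of cure_box between 0.066 and 0.092 m and linear speed of ball1 above 0.7 m/s) or (x of ball2 in the frame of cure_box between -0.058 and 0.06 m and y of ball2 in the frame of cure_box between -0.117 and 0.117 m and z of ball2 in the frame of cure_box between 0.066 and 0.092 m and linear speed of ball2 above 0.7 m/s) or (x of ball3 in the frame of cure_box between -0.058 and 0.06 m and y of ball3 in the frame of cure_box between -0.117 and 0.117 m and z of ball3 in the frame of cure_box between 0.066 and 0.092 m and linear speed of ball3 above 0.7 m/s) or (x of ball4 in the frame of cure_box between -0.058 and 0.06 m and y of ball4 in the frame of cure_box between -0.117 and 0.117 m and z of ball4 in the frame of cure_box between 0.066 and 0.092 m and linear speed of ball4 above 0.7 m/s) or (x of ball5 in the frame of cure_box between -0.058 and 0.06 m and y of ball5 in the frame of cure_box between -0.117 and 0.117 m and z of ball5 in the frame of cure_box between 0.066 and 0.092 m and linear speed of ball5 above 0.7 m/s)).
It fails at once if another thing on the desk is pushed over 30 mm away or tipped over (distance of any of paint_a, paint_b, paint_c, tape_roll, ramekin, spray_pot, figure from where it was at the start of the episode above 0.03 m or angle between any of paint_a, paint_b, paint_c, tape_roll, ramekin, spray_pot, figure's own z axis and vertical above 0.5 rad).
Of ball1, ball2, ball3, ball4, ball5 only 3 to 5 are there at a start; the rules pass over those that are not, and their reading is None.
At some moment in a run one of ball1, ball2, ball3, ball4, ball5 may be knocked a few centimetres aside while the robot is not near it.
It also fails if it takes over 210 s, if anything falls off the work surface, if the arm or the gripper's body presses on something with over 40 N, if the wrist force passes 120 N, or if a joint passes its speed limit or range.

### The arm

A 6-joint arm with a two-finger parallel gripper is mounted at the origin on the work surface. World frame = base frame: x ahead of the robot, y to its left, z up, the work surface at z = 0. Lengths are in m, angles in rad, forces in N, time in s.
With the tool pointing down it reaches from about 0.35 to 0.775 m from the base axis. Payload 7.3 kg.
Tool frame: the origin (TCP) lies at the very end of the fingers, on their centre line; the grasp point (between the pads) lies 19 mm behind it (robot.tcp_to_grasp is the z of the grasp point in the tool frame, in m); z points along the fingers, y is the line along which they close (so a half turn about z gives the same grasp; the last joint's range is limited). The gripper opens to 92 mm and grips with 3 to 60 N. Pads are 19 mm wide; open, the fingers measure 130 mm over their backs; the gripper's body (75 mm by 190 mm) begins 47 mm behind the grasp point.
Start: joints at [-1.3, 0.342, 1.524, -0, 1.275, -0.146], TCP at [0.213, -0.48, 0.227] pointing down, gripper open.
Joint ranges: [-2.53, 2.53], [-0.77, 2.02], [0.04, 2.7], [-1, 4.14], [0.28, 2.66], [-3.11, 3.11]. Speed limits (rad/s): [2.57, 2.57, 3.14, 3.14, 3.14, 3.14].

### API

Orientations are given as [roll, pitch, yaw] about the fixed x, y, z axes, in that order (R = Rz(yaw) Ry(pitch) Rx(roll)).
In Python, from cell import monitor, read_camera, get_calibration, job, robot gives the robot as it stands. The module is installed in compiled form; this text tells all that it offers.
- The arm moves only by the tool send_rows, never from a script. Its argument "targets" is a list of rows, each an object with "translation": the shift along the tool's x, y, z in cm, a list of three; "spin": the turn about the tool's z in degrees; "jaw": the opening, from 0 (shut) to 1 (fully open). A call has exactly 5 rows; each row is the pose to reach, as a shift and turn from the pose commanded when the call began, along the tool's axes at that moment; what a row does not reach only later rows make up. A row lasts 1/10 s, in which the tool goes at most 50 mm and 8.59 degrees, less where a joint would pass 70% of its speed; a pose out of reach is approached as far as the arm can. A call with a gripper value outside its range is refused whole. The fingers move at their own pace and stop on an object; "force" is the grip in N (left out, the last holds). Time passes only in rows, so rows that repeat a pose let the fingers close, or fill a call up. It gives the time, the measured TCP pose, the force, the opening and the grip force at its end, in the units of the state.
- monitor.observe(): the state, without advancing time (a new reading comes with each control period).
- read_camera(name): name is "scene" or "top" or "wrist"; returns (picture, depth): 480x640x3 uint8, red, green, blue; 480x640 float32, m along the optical axis (not along the pixel's ray), 0 where there is no reading.
- get_calibration(name): a dict with "intrinsics" (3x3 intrinsics, pixels), "D" ([k1, k2, p1, p2, k3] as OpenCV has them; the pictures are not rectified), "origin" and "orientation" of the camera in the world; the wrist camera has in their place "hand_eye" (4x4, takes a point from camera to tool coordinates, whose origin is the TCP and whose axes are the flange's). Camera axes: x right, y up, looking along -z (the intrinsics and any distortion apply to the point x, -y, -z); pixel columns grow to the right and rows downward; lengths in m; the calibration is good to about 2 mm. A picture is of the moment at which its call begins: read the wrist's pose just before it. get_calibration takes no time and is no camera call.
- job.hand_in(): hands the job in; it is judged then, once.
The state is a dict: "time": time; "qpos": joint angles; "qvel": joint speeds; "joint_efforts": joint torques, N m; "tool_pos": TCP position; "tool_rot": TCP orientation; "contact_force": force on the tool from outside, world axes, zero at the start; "torque": the same for the moment, N m; "opening": finger opening in m; "grip_force": force on a finger pad.
Only numpy, scipy, OpenCV 4.12 (cv2) and the standard library are available. Lean on these libraries where they do the work, as an engineer would, in place of code of your own. Each camera call takes 0.05 s, during which the arm holds its last target. There are 200 camera calls.

## Working session

There is one attempt and no reset: what is moved stays moved. The work goes in short steps, Python scripts to look and compute and a tool call to move; the robot and the scene stay as the last step left them, time stands still between calls to the robot, and variables do not carry over. Pictures are saved under pics/ and viewed, at most 14 in all, crops included, and the job is handed in when it is done.

Besides the shell and the picture viewer there is one more tool, called by a JSON object that holds its "op" and its "data". send_rows: Moves the arm, as the interface text tells. Its arguments: {"type":"object","properties":{"targets":{"type":"array"},"force":{"type":"number"}},"required":["targets"]}

```bash
mkdir -p pics; ls
python3 - <<'E'
from cell import *
import cv2,numpy as np
s=monitor.observe();print(s['time'],s['tool_pos'],s['tool_rot'],s['opening'],robot.tcp_to_grasp)
for n in('scene','top','wrist'):
    c=get_calibration(n);print(n,{k:np.round(v,4).tolist() for k,v in c.items()})
for n in('scene','top'):
    p,d=read_camera(n);cv2.imwrite(f'pics/{n}0.png',p[...,::-1]);np.save(f'pics/{n}0.npy',d)
E
```

```text
pics
0.0 [ 0.21244209 -0.47965912  0.22605546] [-3.14010809e+00 -2.13680421e-04  4.16753731e-01] 0.09179681493530432 -0.0188
scene {'intrinsics': [[624.2525, 0.0, 326.4607], [0.0, 624.2525, 236.2589], [0.0, 0.0, 1.0]], 'D': [-0.1373, 0.0, 0.0, 0.0, 0.0], 'origin': [1.0841, -0.6861, 1.1309], 'orientation': [0.7016, -0.0026, 0.6865]}
top {'intrinsics': [[606.2885, 0.0, 324.0471], [0.0, 606.2885, 235.9263], [0.0, 0.0, 1.0]], 'D': [-0.0769, 0.0, 0.0, 0.0, 0.0], 'origin': [0.3865, 0.0154, 1.2929], 'orientation': [0.1183, -0.0037, -1.5478]}
wrist {'intrinsics': [[421.8708, 0.0, 319.7333], [0.0, 421.8708, 243.1527], [0.0, 0.0, 1.0]], 'D': [-0.0366, 0.0, 0.0, 0.0, 0.0], 'hand_eye': [[0.0007, 0.9552, 0.296, 0.0798], [1.0, -0.0005, -0.0007, 0.0001], [-0.0005, 0.296, -0.9552, -0.1583], [0.0, 0.0, 0.0, 1.0]]}
```

View pics/scene0.png

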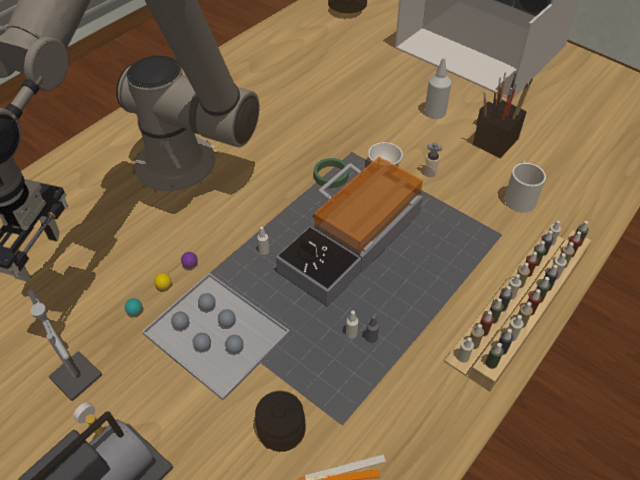

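View pics/top0.png

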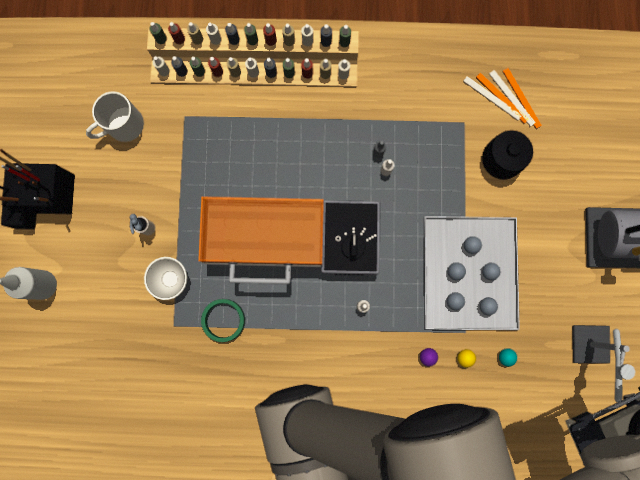

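The top view shows five plain grey balls in the tray at (472,245), (456,271), (491,271), (455,301) and (488,307). The purple, yellow and teal look-alikes at (429,357), (466,358) and (508,357) lie outside it. The hood is shut with its handle at (261,280), towards the robot, and the selector is at about (353,243).

```bash
cat > h.py <<'E'
from cell import *
import cv2,numpy as np
from scipy.spatial.transform import Rotation as R
def cam(n,s=None):
    c=get_calibration(n)
    if n=='wrist':
        s=s or monitor.observe();Rt=R.from_euler('xyz',s['tool_rot']).as_matrix();H=np.array(c['hand_eye'])
        return np.array(c['intrinsics']),np.array(c['D']),Rt@H[:3,3]+s['tool_pos'],Rt@H[:3,:3]
    return np.array(c['intrinsics']),np.array(c['D']),np.array(c['origin']),R.from_euler('xyz',c['orientation']).as_matrix()
def dirs(C,uv):
    K,D,o,M=C;p=cv2.undistortPoints(np.array(uv,float).reshape(-1,1,2),K,D)[:,0]
    return np.c_[p[:,0],-p[:,1],-np.ones(len(p))]@M.T
def plane(C,uv,z):
    d=dirs(C,uv);return C[2]+d*((z-C[2][2])/d[:,2])[:,None]
def cloud(C,depth):
    v,u=np.mgrid[:480,:640];P=C[2]+dirs(C,np.c_[u.ravel(),v.ravel()])*depth.reshape(-1,1)
    return P.reshape(480,640,3)
def proj(C,P):
    K,D,o,M=C;q=(np.atleast_2d(P)-o)@M*[1,-1,-1]
    return cv2.projectPoints(q,np.zeros(3),np.zeros(3),K,D)[0][:,0]
def tri(C1,a,C2,b):
    d1=dirs(C1,[a])[0];d2=dirs(C2,[b])[0]
    t=np.linalg.lstsq(np.c_[d1,-d2],C2[2]-C1[2],rcond=None)[0]
    p,q=C1[2]+t[0]*d1,C2[2]+t[1]*d2;return (p+q)/2,np.linalg.norm(p-q)
def shot(n,name):
    s=monitor.observe();p,d=read_camera(n);cv2.imwrite(f'pics/{name}.png',p[...,::-1]);np.save(f'pics/{name}.npy',d)
    return cam(n,s),p,d
E
python3 - <<'E'
from h import *
np.set_printoptions(precision=4,suppress=True)
T=cam('top');S=cam('scene');out={}
for n,C in(('top',T),('scene',S)):
    P=cloud(C,np.load(f'pics/{n}0.npy'));im=cv2.imread(f'pics/{n}0.png')
    hsv=cv2.cvtColor(im,cv2.COLOR_BGR2HSV)
    if n=='top':
        m=(P[...,2]>.058)&(P[...,2]<.068)&(P[...,1]<.0)&(P[...,1]>-.2)&(P[...,0]>.35)&(P[...,0]<.62)
        r=cv2.minAreaRect(P[m][:,:2].astype(np.float32));print('deck',r,np.median(P[m][:,2]))
    # balls
    m=(P[...,2]>.014)&(P[...,2]<.05)&(P[...,1]<-.17)&(P[...,1]>-.42)&(P[...,0]>.3)&(P[...,0]<.56)&(hsv[...,1]<90)
    k,l,st,ce=cv2.connectedComponentsWithStats(m.astype(np.uint8))
    for i in range(1,k):
        if st[i,4]>60: print(n,'comp',ce[i].round(1),st[i,4],st[i,2:4],plane(C,[ce[i]],.022)[0],'zmax',P[l==i][:,2].max())
    m=((hsv[...,0]<20)&(hsv[...,1]>150)&(P[...,2]>.07)&(P[...,2]<.14)&(P[...,0]>.3)&(P[...,0]<.7)&(abs(P[...,1])<.4)).astype(np.uint8)
    k,l,st,ce=cv2.connectedComponentsWithStats(m);i=1+st[1:,4].argmax();print(n,'hood',st[i],[np.percentile(P[l==i][:,j],[1,50,99]) for j in range(3)])
    m=(l==i)&(P[...,2]>.1);print(cv2.minAreaRect(P[m][:,:2].astype(np.float32)))
    m=(P[...,2]>.095)&(P[...,2]<.125)&(hsv[...,1]<60)&(P[...,0]>.3)&(P[...,0]<.5)&(P[...,1]>-.05)&(P[...,1]<.35)
    print('handle',m.sum(),P[m].mean(0) if m.any() else 0)
im=cv2.imread('pics/top0.png')[190:280,310:400];cv2.imwrite('pics/c1.png',cv2.resize(im,None,fx=6,fy=6,interpolation=2))
E
```

```text
deck ((0.49761009216308594, -0.04965735599398613), (0.09957198798656464, 0.2226564884185791), 89.7295913696289) 0.06307906682007458
top comp [472.4 244.4] 259 [18 18] [ 0.527  -0.3006  0.022 ] zmax 0.0460234914606914
top comp [456.3 270.7] 258 [18 18] [ 0.4704 -0.2661  0.022 ] zmax 0.047247779597653805
top comp [490.9 270.8] 247 [18 18] [ 0.4717 -0.3398  0.022 ] zmax 0.04556074427788959
top comp [455.4 300.8] 264 [18 18] [ 0.4073 -0.2642  0.022 ] zmax 0.0457576296857749
top comp [488.2 306. ] 255 [18 19] [ 0.3976 -0.3337  0.022 ] zmax 0.044342096458690916
top hood [ 198  197  125   68 7976] [array([0.4737, 0.5351, 0.5992]), array([0.0205, 0.1382, 0.2572]), array([0.0979, 0.1124, 0.1177])]
((0.5366160869598389, 0.1390099972486496), (0.24234341084957123, 0.12898066639900208), 89.91026306152344)
handle 498 [0.4467 0.1278 0.1102]
scene comp [206.4 301. ] 244 [18 17] [ 0.4086 -0.2644  0.022 ] zmax 0.042942065822156206
scene comp [226.2 317.5] 245 [17 18] [ 0.4714 -0.2669  0.022 ] zmax 0.043289374018745885
scene comp [179.6 320.1] 243 [18 18] [ 0.4001 -0.3349  0.022 ] zmax 0.04415970937609104
scene comp [201.1 341.4] 272 [19 18] [ 0.4729 -0.3414  0.022 ] zmax 0.04531033318658739
scene comp [234.  343.5] 269 [19 18] [ 0.5284 -0.3013  0.022 ] zmax 0.043722950867903565
scene hood [ 314  157  109   95 4584] [array([0.4771, 0.5432, 0.6036]), array([0.0159, 0.1265, 0.2554]), array([0.0827, 0.1103, 0.1153])]
((0.5393264293670654, 0.13706494867801666), (0.24842163920402527, 0.1316653937101364), 89.68951416015625)
handle 273 [0.4475 0.1323 0.1082]
```

View pics/c1.png

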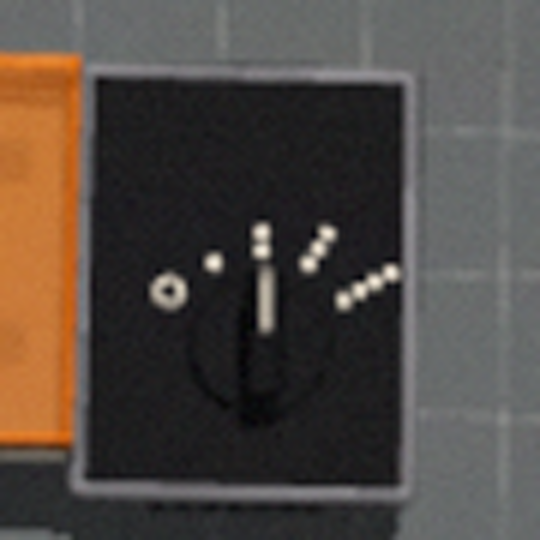

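The pointer (crop 266,300) points straight at the two dots, so the selector starts at two dots and off is 60° counter-clockwise. The box yaw is about 0. I'm moving above the knob to look with the wrist camera.

{"op": "send_rows", "data": {"targets": [{"translation":[3.7,-2.3,0],"spin":0,"jaw":0.45},{"translation":[7.4,-4.7,0],"spin":0,"jaw":0.45},{"translation":[11,-7,0],"spin":0,"jaw":0.45},{"translation":[14.7,-9.3,0],"spin":0,"jaw":0.45},{"translation":[14.7,-9.3,0],"spin":0,"jaw":0.45}], "force": 25}}

```text
time: 0.6
tool_pos: [0.3111, -0.3315, 0.2266]
tool_rot: [-3.14, -0.001, 0.421]
contact_force: [-0.3, -0.6, -0.6]
opening: 0.0562
grip_force: 0.0
```

{"op": "send_rows", "data": {"targets": [{"translation":[3.7,-2.3,0],"spin":0,"jaw":0.45},{"translation":[7.4,-4.7,0],"spin":0,"jaw":0.45},{"translation":[11,-7,0],"spin":0,"jaw":0.45},{"translation":[14.7,-9.3,0],"spin":0,"jaw":0.45},{"translation":[14.7,-9.3,0],"spin":0,"jaw":0.45}]}}

```text
time: 1.1
tool_pos: [0.4078, -0.1877, 0.2265]
tool_rot: [-3.141, -0.001, 0.422]
contact_force: [0.3, -0.3, 0.4]
opening: 0.0414
grip_force: 0.0
```

{"op": "send_rows", "data": {"targets": [{"translation":[3.7,-2.3,0],"spin":8,"jaw":0.45},{"translation":[7.4,-4.7,0],"spin":16,"jaw":0.45},{"translation":[11,-7,0],"spin":23.9,"jaw":0.45},{"translation":[14.7,-9.3,0],"spin":23.9,"jaw":0.45},{"translation":[14.7,-9.3,0],"spin":23.9,"jaw":0.45}]}}

```text
time: 1.6
tool_pos: [0.505, -0.0433, 0.2263]
tool_rot: [-3.14, -0.001, 0.004]
contact_force: [0.6, 0.6, 0.3]
opening: 0.0414
grip_force: 0.0
```

Run:
```python
from h import *
np.set_printoptions(precision=4,suppress=True)
s=monitor.observe();print(s['time'],s['tool_pos'],s['tool_rot'],s['opening'])
C,p,d=shot('wrist','w1');P=cloud(C,d)
m=(P[...,2]>.094)&(P[...,2]<.106)&(P[...,1]<0.01)&(P[...,1]>-.1)&(P[...,0]<.55)&(P[...,0]>.4)
print(m.sum(),P[m].mean(0),cv2.minAreaRect(P[m][:,:2].astype(np.float32)))
print('deck z',np.median(P[(P[...,2]>.055)&(P[...,2]<.068)][:,2]))
T=cam('top');Pt=cloud(T,np.load('pics/top0.npy'))
m=(Pt[...,2]>.09)&(Pt[...,2]<.108)&(Pt[...,1]<0.0)&(Pt[...,1]>-.1)&(Pt[...,0]<.55)&(Pt[...,0]>.4)
print('top',m.sum(),Pt[m].mean(0),plane(T,[[353.7,246.7]],.101))
```

```text
1.6 [ 0.505  -0.0433  0.2263] [-3.1405 -0.0008  0.0036] 0.04142791561471161
1087 [ 0.5113 -0.0452  0.1009] ((0.5104111433029175, -0.04510030895471573), (0.0420168936252594, 0.012741723097860813), 0.6961895227432251)
deck z 0.06277781820997186
top 144 [ 0.5116 -0.0454  0.101 ] [[ 0.5082 -0.0449  0.101 ]]
```

View pics/w1.png

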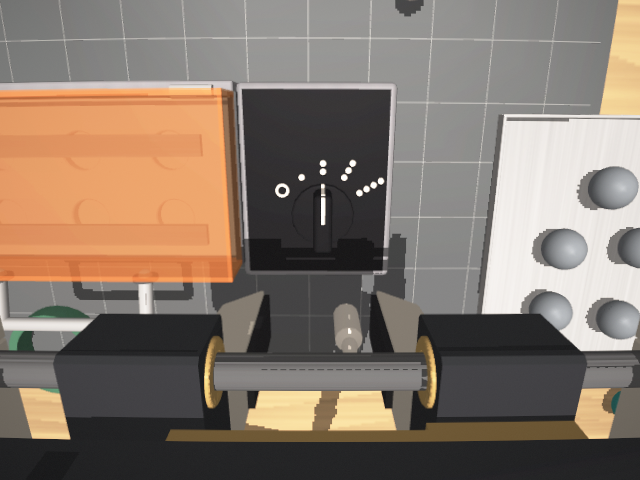

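The wrist view shows the bar at (322,215) with its pointer at the two dots (323,167) and the ring at (282,190). The bar measures 42x12.7 mm at height 0.101, centred at (0.511,-0.045), as the text says. Next I grip it and turn it.

{"op": "send_rows", "data": {"targets": [{"translation":[0.6,0.2,4],"spin":0,"jaw":0.42},{"translation":[0.6,0.2,8],"spin":0,"jaw":0.42},{"translation":[0.6,0.2,12],"spin":0,"jaw":0.42},{"translation":[0.6,0.2,14],"spin":0,"jaw":0.42},{"translation":[0.6,0.2,14.9],"spin":0,"jaw":0.42}]}}

```text
time: 2.15
tool_pos: [0.5069, -0.0501, 0.0755]
tool_rot: [-3.141, 0.005, -0.002]
contact_force: [0.1, 0.6, 0.1]
opening: 0.0386
grip_force: 0.0
```

{"op": "send_rows", "data": {"targets": [{"translation":[0,0,0],"spin":0,"jaw":0.42},{"translation":[0,0,0],"spin":0,"jaw":0.1},{"translation":[0,0,0],"spin":0,"jaw":0.0},{"translation":[0,0,0],"spin":0,"jaw":0.0},{"translation":[0,0,0],"spin":0,"jaw":0.0}]}}

```text
time: 2.65
tool_pos: [0.5095, -0.0453, 0.0789]
tool_rot: [-3.136, -0.002, -0.002]
contact_force: [0.9, 12.1, 4.7]
opening: 0.0129
grip_force: 25.0
```

{"op": "send_rows", "data": {"targets": [{"translation":[0,0,0],"spin":0,"jaw":0.0},{"translation":[0,0,0],"spin":-6,"jaw":0.0},{"translation":[0,0,0],"spin":-12,"jaw":0.0},{"translation":[0,0,0],"spin":-18,"jaw":0.0},{"translation":[0,0,0],"spin":-24,"jaw":0.0}]}}

```text
time: 3.15
tool_pos: [0.5096, -0.0456, 0.0789]
tool_rot: [-3.139, -0.004, 0.423]
contact_force: [1.5, 13.0, 5.4]
opening: 0.0131
grip_force: 25.0
```

{"op": "send_rows", "data": {"targets": [{"translation":[0,0,0],"spin":-6,"jaw":0.0},{"translation":[0,0,0],"spin":-12,"jaw":0.0},{"translation":[0,0,0],"spin":-18,"jaw":0.0},{"translation":[0,0,0],"spin":-24,"jaw":0.0},{"translation":[0,0,0],"spin":-30,"jaw":0.0}]}}

```text
time: 3.65
tool_pos: [0.5099, -0.0459, 0.0789]
tool_rot: [3.141, -0.004, 0.946]
contact_force: [2.4, 12.4, 4.0]
opening: 0.013
grip_force: 25.0
```

{"op": "send_rows", "data": {"targets": [{"translation":[0,0,0],"spin":-4,"jaw":0.0},{"translation":[0,0,0],"spin":-7,"jaw":0.0},{"translation":[0,0,0],"spin":-7,"jaw":0.0},{"translation":[0,0,0],"spin":-7,"jaw":0.0},{"translation":[0,0,0],"spin":-7,"jaw":0.0}]}}

```text
time: 4.15
tool_pos: [0.5099, -0.046, 0.0789]
tool_rot: [3.14, -0.004, 1.063]
contact_force: [3.1, 12.2, 3.8]
opening: 0.0129
grip_force: 25.2
```

{"op": "send_rows", "data": {"targets": [{"translation":[0,0,0],"spin":0,"jaw":0.42},{"translation":[0,0,0],"spin":0,"jaw":0.42},{"translation":[0,0,0],"spin":0,"jaw":0.42},{"translation":[0,0,-3],"spin":0,"jaw":0.42},{"translation":[0,0,-7],"spin":0,"jaw":0.42}]}}

```text
time: 4.65
tool_pos: [0.5074, -0.0484, 0.1469]
tool_rot: [-3.137, 0.002, 1.064]
contact_force: [0.4, -0.2, -0.8]
opening: 0.0382
grip_force: 0.0
```

{"op": "send_rows", "data": {"targets": [{"translation":[0,0,-3],"spin":0,"jaw":0.42},{"translation":[0,0,-6],"spin":0,"jaw":0.42},{"translation":[0,0,-9],"spin":0,"jaw":0.42},{"translation":[0,0,-9],"spin":0,"jaw":0.42},{"translation":[0,0,-9],"spin":0,"jaw":0.42}]}}

```text
time: 5.15
tool_pos: [0.5088, -0.0487, 0.238]
tool_rot: [3.14, -0.0, 1.064]
contact_force: [-0.5, -0.1, -0.4]
opening: 0.0384
grip_force: 0.0
```

Run:
```python
from h import *
np.set_printoptions(precision=4,suppress=True)
s=monitor.observe();print(s['time'],s['tool_pos'],s['tool_rot'],s['opening'])
C,p,d=shot('wrist','w2');P=cloud(C,d)
m=(P[...,2]>.094)&(P[...,2]<.106)&(P[...,1]<0.01)&(P[...,1]>-.1)&(P[...,0]<.55)&(P[...,0]>.47)
print(m.sum(),P[m].mean(0),cv2.minAreaRect(P[m][:,:2].astype(np.float32)))
hsv=cv2.cvtColor(p,cv2.COLOR_RGB2HSV)
w=m&(hsv[...,2]>170)&(hsv[...,1]<60)
print('pointer',w.sum(),P[w].mean(0) if w.any() else 0)
m=(P[...,2]>.095)&(P[...,2]<.125)&(hsv[...,1]<60)&(P[...,0]>.36)&(P[...,0]<.475)&(P[...,1]>0.04)&(P[...,1]<.35)
print('handle',m.sum(),np.percentile(P[m],[2,50,98],axis=0) if m.any() else 0)
```

```text
5.15 [ 0.5088 -0.0487  0.238 ] [ 3.1405 -0.      1.064 ] 0.038383460881543874
1017 [ 0.5105 -0.0442  0.1009] ((0.5100163221359253, -0.04546820744872093), (0.043029025197029114, 0.01297147385776043), 60.626556396484375)
pointer 86 [ 0.5161 -0.0349  0.1016]
handle 3017 [[0.432  0.0787 0.105 ]
 [0.439  0.1072 0.1117]
 [0.4681 0.1583 0.1143]]
```

Off is confirmed: the bar is at 60.6° with the pointer end towards the ring. Next, the handle.

{"op": "send_rows", "data": {"targets": [{"translation":[3.1,-3.7,0],"spin":-7,"jaw":0.23},{"translation":[6.2,-7.5,0],"spin":-14,"jaw":0.23},{"translation":[9.3,-11.2,0],"spin":-21,"jaw":0.23},{"translation":[12.5,-15,1],"spin":-29,"jaw":0.23},{"translation":[12.5,-15,3],"spin":-29,"jaw":0.23}]}}

```text
time: 5.7
tool_pos: [0.4361, 0.138, 0.2072]
tool_rot: [-3.141, -0.001, 1.58]
contact_force: [0.9, -0.1, 0.4]
opening: 0.0212
grip_force: 0.0
```

{"op": "send_rows", "data": {"targets": [{"translation":[0,0,2],"spin":0,"jaw":0.23},{"translation":[0,0,3],"spin":0,"jaw":0.23},{"translation":[0,0,3],"spin":0,"jaw":0.23},{"translation":[0,0,3],"spin":0,"jaw":0.23},{"translation":[0,0,3],"spin":0,"jaw":0.23}]}}

```text
time: 6.2
tool_pos: [0.439, 0.1333, 0.1783]
tool_rot: [3.14, -0.0, 1.57]
contact_force: [0.4, 0.0, 0.1]
opening: 0.0215
grip_force: 0.0
```

Run:
```python
from h import *
np.set_printoptions(precision=4,suppress=True)
s=monitor.observe();print(s['time'],s['tool_pos'],s['tool_rot'],s['opening'])
for n in('top','scene'):
    C,p,d=shot(n,n+'3');P=cloud(C,d);hsv=cv2.cvtColor(p,cv2.COLOR_RGB2HSV)
    m=(P[...,2]>.098)&(P[...,2]<.12)&(hsv[...,1]<60)&(P[...,0]>.40)&(P[...,0]<.475)&(P[...,1]>0.04)&(P[...,1]<.25)
    print(n,m.sum(),np.percentile(P[m],[2,50,98],axis=0) if m.any() else 0)
cv2.imwrite('pics/c3.png',cv2.resize(cv2.imread('pics/scene3.png')[100:300,230:480],None,fx=3,fy=3))
```

```text
6.2 [0.439  0.1333 0.1783] [ 3.1404 -0.      1.5696] 0.02148860255432194
top 72 [[0.4331 0.0782 0.1025]
 [0.4489 0.0815 0.1098]
 [0.4709 0.0874 0.1154]]
scene 269 [[0.4344 0.0768 0.1012]
 [0.4436 0.134  0.1089]
 [0.4687 0.1943 0.1149]]
```

View pics/c3.png

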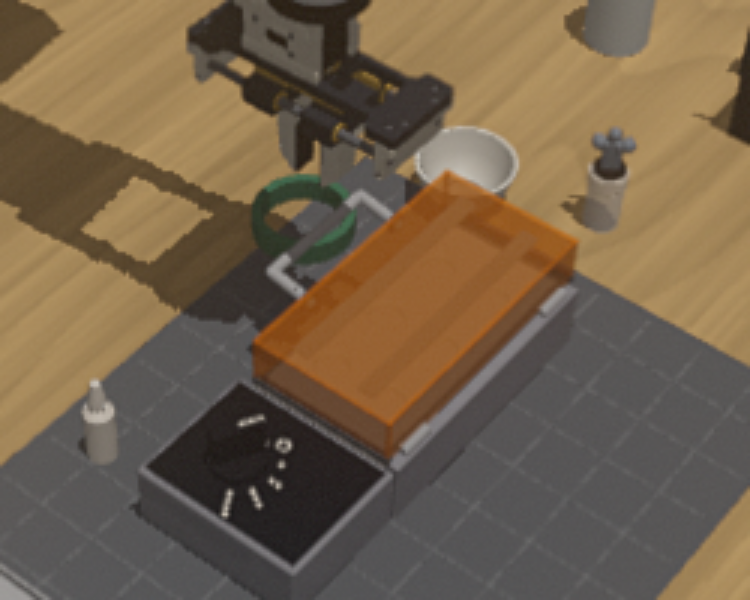

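The scene crop shows the jaws above the bow handle, with the handle bar from about (275,268) to (360,200) in the crop. Everything is still shut. I'll descend, grip, and compute the arc.

{"op": "send_rows", "data": {"targets": [{"translation":[0,0,2.5],"spin":0,"jaw":0.23},{"translation":[0,0,5],"spin":0,"jaw":0.23},{"translation":[0,0,7],"spin":0,"jaw":0.23},{"translation":[0,0,8.2],"spin":0,"jaw":0.23},{"translation":[0,0,8.2],"spin":0,"jaw":0.23}], "force": 20}}

```text
time: 6.8
tool_pos: [0.4376, 0.1334, 0.0947]
tool_rot: [-3.139, 0.0, 1.57]
contact_force: [-0.1, 0.2, 0.4]
opening: 0.0214
grip_force: 0.0
```

{"op": "send_rows", "data": {"targets": [{"translation":[0,0,0],"spin":0,"jaw":0.23},{"translation":[0,0,0],"spin":0,"jaw":0},{"translation":[0,0,0],"spin":0,"jaw":0},{"translation":[0,0,0],"spin":0,"jaw":0},{"translation":[0,0,0],"spin":0,"jaw":0}]}}

```text
time: 7.3
tool_pos: [0.4363, 0.1336, 0.0963]
tool_rot: [-3.138, 0.0, 1.571]
contact_force: [-7.5, -1.0, 7.0]
opening: 0.0092
grip_force: 20.0
```

Run:
```python
import numpy as np
a,b=.164,.042
f=lambda t:np.array([-a*np.cos(t)+b*np.sin(t),-(a*np.sin(t)+b*np.cos(t))])*100
t=np.r_[np.arange(26)*.07,1.78]
for k in range(0,25,5): print('open',k,[(f(x)-f(t[k])).round(1).tolist() for x in t[k+1:k+6]])
print(np.round(f(1.78)-f(1.75),1))
t=1.77-np.arange(36)*.0506
for k in range(0,35,5): print('close',k,[(f(x)-f(t[k])).round(1).tolist() for x in t[k+1:k+6]])
```

```text
open 0 [[0.3, -1.1], [0.7, -2.2], [1.2, -3.3], [1.8, -4.4], [2.4, -5.4]]
open 5 [[0.7, -1.0], [1.5, -1.9], [2.3, -2.7], [3.2, -3.5], [4.1, -4.2]]
open 10 [[1.0, -0.7], [2.0, -1.2], [3.1, -1.7], [4.2, -2.2], [5.3, -2.5]]
open 15 [[1.2, -0.3], [2.3, -0.5], [3.5, -0.6], [4.7, -0.6], [5.9, -0.6]]
open 20 [[1.2, 0.1], [2.3, 0.4], [3.5, 0.7], [4.6, 1.0], [5.7, 1.5]]
[0.5 0.2]
close 0 [[-0.8, -0.4], [-1.6, -0.7], [-2.4, -0.9], [-3.2, -1.2], [-4.1, -1.4]]
close 5 [[-0.8, -0.1], [-1.7, -0.2], [-2.5, -0.3], [-3.4, -0.3], [-4.3, -0.3]]
close 10 [[-0.9, 0.1], [-1.7, 0.2], [-2.5, 0.3], [-3.4, 0.5], [-4.2, 0.8]]
close 15 [[-0.8, 0.3], [-1.6, 0.6], [-2.4, 1.0], [-3.1, 1.4], [-3.9, 1.8]]
close 20 [[-0.7, 0.5], [-1.4, 1.0], [-2.1, 1.5], [-2.7, 2.1], [-3.3, 2.7]]
close 25 [[-0.6, 0.6], [-1.1, 1.3], [-1.6, 2.0], [-2.1, 2.7], [-2.5, 3.5]]
close 30 [[-0.4, 0.8], [-0.7, 1.5], [-1.1, 2.3], [-1.3, 3.1], [-1.6, 4.0]]
```

{"op": "send_rows", "data": {"targets": [{"translation":[0,0.3,-1.1],"spin":0,"jaw":0},{"translation":[0,0.7,-2.2],"spin":0,"jaw":0},{"translation":[0,1.2,-3.3],"spin":0,"jaw":0},{"translation":[0,1.8,-4.4],"spin":0,"jaw":0},{"translation":[0,2.4,-5.4],"spin":0,"jaw":0}]}}

```text
time: 7.8
tool_pos: [0.4597, 0.1336, 0.1502]
tool_rot: [-3.136, 0.0, 1.571]
contact_force: [-7.3, 0.8, 1.3]
opening: 0.0092
grip_force: 20.0
```

{"op": "send_rows", "data": {"targets": [{"translation":[0,0.7,-1.0],"spin":0,"jaw":0},{"translation":[0,1.5,-1.9],"spin":0,"jaw":0},{"translation":[0,2.3,-2.7],"spin":0,"jaw":0},{"translation":[0,3.2,-3.5],"spin":0,"jaw":0},{"translation":[0,4.1,-4.2],"spin":0,"jaw":0}]}}

```text
time: 8.3
tool_pos: [0.5012, 0.1336, 0.1934]
tool_rot: [-3.138, 0.0, 1.571]
contact_force: [-8.0, -0.4, 7.7]
opening: 0.0091
grip_force: 20.0
```

{"op": "send_rows", "data": {"targets": [{"translation":[0,1.0,-0.7],"spin":0,"jaw":0},{"translation":[0,2.0,-1.2],"spin":0,"jaw":0},{"translation":[0,3.1,-1.7],"spin":0,"jaw":0},{"translation":[0,4.2,-2.2],"spin":0,"jaw":0},{"translation":[0,5.3,-2.5],"spin":0,"jaw":0}]}}

```text
time: 8.8
tool_pos: [0.5564, 0.1336, 0.2184]
tool_rot: [3.141, 0.0, 1.571]
contact_force: [-1.4, -0.1, 1.9]
opening: 0.0093
grip_force: 20.0
```

{"op": "send_rows", "data": {"targets": [{"translation":[0,1.2,-0.3],"spin":0,"jaw":0},{"translation":[0,2.3,-0.5],"spin":0,"jaw":0},{"translation":[0,3.5,-0.6],"spin":0,"jaw":0},{"translation":[0,4.7,-0.6],"spin":0,"jaw":0},{"translation":[0,5.9,-0.6],"spin":0,"jaw":0}]}}

```text
time: 9.3
tool_pos: [0.6155, 0.1335, 0.2235]
tool_rot: [3.141, 0.0, 1.57]
contact_force: [-1.4, 0.4, -0.7]
opening: 0.0092
grip_force: 20.0
```

{"op": "send_rows", "data": {"targets": [{"translation":[0,1.2,0.1],"spin":0,"jaw":0},{"translation":[0,2.3,0.4],"spin":0,"jaw":0},{"translation":[0,3.5,0.7],"spin":0,"jaw":0},{"translation":[0,4.6,1.0],"spin":0,"jaw":0},{"translation":[0,5.7,1.5],"spin":0,"jaw":0}]}}

```text
time: 9.8
tool_pos: [0.6726, 0.1334, 0.2084]
tool_rot: [3.141, 0.0, 1.57]
contact_force: [-0.6, -0.8, -1.3]
opening: 0.0091
grip_force: 20.0
```

{"op": "send_rows", "data": {"targets": [{"translation":[0,0.5,0.2],"spin":0,"jaw":0},{"translation":[0,0.7,0.3],"spin":0,"jaw":0},{"translation":[0,0.7,0.3],"spin":0,"jaw":0},{"translation":[0,0.7,0.3],"spin":0,"jaw":0},{"translation":[0,0.7,0.3],"spin":0,"jaw":0}]}}

```text
time: 10.3
tool_pos: [0.6785, 0.1334, 0.2054]
tool_rot: [-3.141, 0.001, 1.57]
contact_force: [-5.1, -1.8, 3.1]
opening: 0.0092
grip_force: 20.0
```

Run:
```python
from h import *
C,p,d=shot('scene','s4')
cv2.imwrite('pics/c4.png',cv2.resize(cv2.imread('pics/s4.png')[60:310,210:500],None,fx=2.4,fy=2.4))
```

```text
(no output)
```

View pics/c4.png

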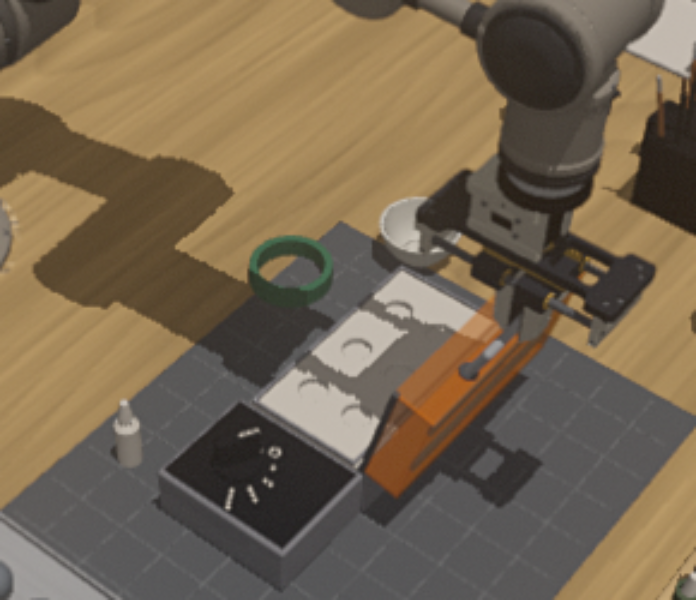

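The hood is raised back against its stop, with the bar gripped at crop (490,352). All the dimples are visible and empty. I'm releasing it and heading for the tray.

{"op": "send_rows", "data": {"targets": [{"translation":[0,0,0],"spin":0,"jaw":0.22},{"translation":[0,0,0],"spin":0,"jaw":0.22},{"translation":[0,0,-1],"spin":0,"jaw":0.22},{"translation":[0,0,-3],"spin":0,"jaw":0.22},{"translation":[0,0,-6],"spin":0,"jaw":0.22}]}}

```text
time: 10.85
tool_pos: [0.6789, 0.1336, 0.2643]
tool_rot: [-3.139, 0.0, 1.571]
contact_force: [0.6, 0.8, 0.5]
opening: 0.0204
grip_force: 0.0
```

{"op": "send_rows", "data": {"targets": [{"translation":[-3,-1.7,0],"spin":0,"jaw":0.6},{"translation":[-7,-3.5,0],"spin":0,"jaw":0.6},{"translation":[-11,-5.5,0],"spin":0,"jaw":0.6},{"translation":[-15,-7.5,0],"spin":0,"jaw":0.6},{"translation":[-18,-9,0],"spin":0,"jaw":0.6}]}}

```text
time: 11.35
tool_pos: [0.5884, -0.0485, 0.2658]
tool_rot: [3.14, 0.001, 1.57]
contact_force: [0.3, 0.7, 0.2]
opening: 0.0534
grip_force: 0.0
```

{"op": "send_rows", "data": {"targets": [{"translation":[-4,-2,0],"spin":8,"jaw":0.6},{"translation":[-8,-4,0],"spin":16,"jaw":0.6},{"translation":[-12,-6,0],"spin":24,"jaw":0.6},{"translation":[-16,-8,0],"spin":32,"jaw":0.6},{"translation":[-20,-10,0],"spin":40,"jaw":0.6}]}}

```text
time: 11.85
tool_pos: [0.4886, -0.248, 0.2658]
tool_rot: [3.139, -0.0, 0.867]
contact_force: [1.1, -0.3, -0.1]
opening: 0.0555
grip_force: 0.0
```

{"op": "send_rows", "data": {"targets": [{"translation":[0,0,0],"spin":8,"jaw":0.6},{"translation":[0,0,0],"spin":16,"jaw":0.6},{"translation":[0,0,0],"spin":24,"jaw":0.6},{"translation":[0,0,0],"spin":32,"jaw":0.6},{"translation":[0,0,0],"spin":40,"jaw":0.6}]}}

```text
time: 12.35
tool_pos: [0.4896, -0.2466, 0.2657]
tool_rot: [3.14, -0.001, 0.168]
contact_force: [0.3, 0.2, -0.5]
opening: 0.055
grip_force: 0.0
```

{"op": "send_rows", "data": {"targets": [{"translation":[0,0,0],"spin":5,"jaw":0.6},{"translation":[0,0,0],"spin":10,"jaw":0.6},{"translation":[0,0,0],"spin":10,"jaw":0.6},{"translation":[0,0,0],"spin":10,"jaw":0.6},{"translation":[0,0,0],"spin":10,"jaw":0.6}]}}

```text
time: 12.85
tool_pos: [0.4893, -0.2464, 0.265]
tool_rot: [3.141, -0.001, 0.001]
contact_force: [-0.0, -0.6, -0.8]
opening: 0.0553
grip_force: 0.0
```

```bash
cat > balls.py <<'E'
from h import *
np.set_printoptions(precision=4,suppress=True)
def find(n,tag):
    C,p,d=shot(n,f'{n}_{tag}');P=cloud(C,d);hsv=cv2.cvtColor(p,cv2.COLOR_RGB2HSV)
    m=(P[...,2]>.012)&(P[...,2]<.05)&(P[...,1]<-.15)&(P[...,1]>-.45)&(P[...,0]>.3)&(P[...,0]<.6)&(hsv[...,1]<90)
    m=cv2.morphologyEx(m.astype(np.uint8),cv2.MORPH_OPEN,np.ones((5,5)))
    k,l,st,ce=cv2.connectedComponentsWithStats(m)
    return C,[(ce[i],st[i,4],plane(C,[ce[i]],.022)[0],P[l==i][:,2].max()) for i in range(1,k) if st[i,4]>60]
E
python3 - <<'E'
from balls import *
s=monitor.observe();print(s['time'],s['tool_pos'],s['tool_rot'],s['opening'])
for n in('wrist','scene','top'):
    C,L=find(n,'5')
    for x in L: print(n,x[0].round(1),x[1],x[2],round(x[3],3))
P=cloud(C,np.load('pics/top_5.npy'));hsv=cv2.cvtColor(cv2.imread('pics/top_5.png'),cv2.COLOR_BGR2HSV)
m=(hsv[...,1]<40)&(hsv[...,2]>150)&(P[...,2]>.055)&(P[...,2]<.07)&(P[...,0]>.4)&(P[...,0]<.65)&(P[...,1]>0)&(P[...,1]<.3)
print(m.sum(),np.percentile(P[m],[.5,50,99.5],axis=0))
im=np.hstack([cv2.resize(cv2.imread('pics/top_5.png')[180:300,190:350],(800,600))])
cv2.imwrite('pics/c5.png',im)
E
```

```text
12.85 [ 0.4893 -0.2464  0.265 ] [ 3.1412 -0.0005  0.0014] 0.05532563922061166
wrist [376.5 163.1] 1240 [ 0.5242 -0.3005  0.022 ] 0.042
wrist [414.8 219.6] 1160 [ 0.4695 -0.3404  0.022 ] 0.043
wrist [339.1 220.8] 1169 [ 0.468 -0.266  0.022] 0.043
wrist [336.5 280.3] 1046 [ 0.4053 -0.2643  0.022 ] 0.043
wrist [404.6 284.1] 745 [ 0.4012 -0.3345  0.022 ] 0.043
scene [206.5 300.8] 238 [ 0.4084 -0.2639  0.022 ] 0.044
scene [226.2 317.5] 247 [ 0.4714 -0.2669  0.022 ] 0.043
scene [179.7 320. ] 239 [ 0.4002 -0.3346  0.022 ] 0.043
scene [201. 341.] 260 [ 0.472 -0.341  0.022] 0.043
scene [235.1 343.5] 236 [ 0.5301 -0.2998  0.022 ] 0.044
top [490.9 271.6] 215 [ 0.4701 -0.3399  0.022 ] 0.047
top [490.  303.5] 115 [ 0.403  -0.3374  0.022 ] 0.044
6354 [[0.472  0.0231 0.0552]
 [0.5342 0.1395 0.0625]
 [0.6004 0.2559 0.0695]]
```

View pics/c5.png

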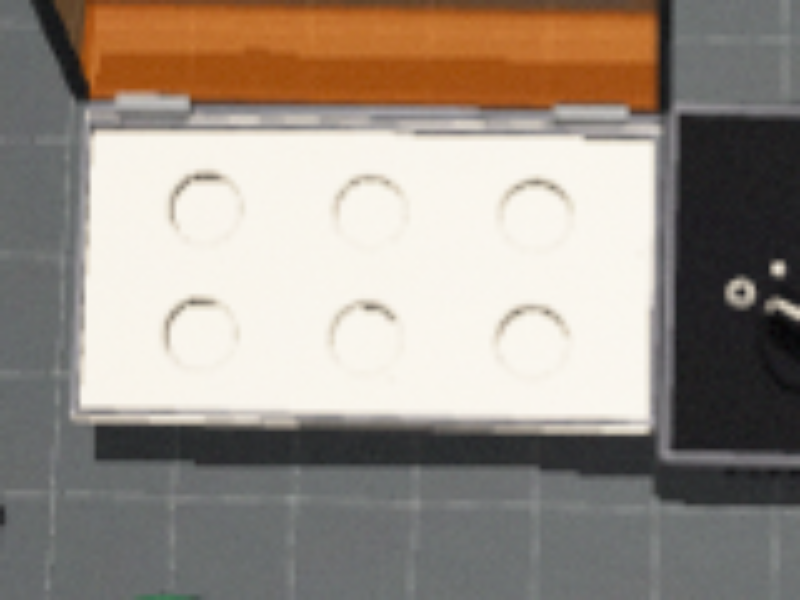

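The crop shows the six empty dimples, with the upper row at (206,208), (371,212), (536,215) and the lower row at (201,335), (366,340), (533,342). The hood is up. I'm turning those into positions.

Run:
```python
from h import *
np.set_printoptions(precision=4,suppress=True)
q=(np.array([(206,208),(371,212),(536,215),(201,335),(366,340),(533,342)])+.5)/5-.5+[190,180]
T=cam('top');P=plane(T,q,.062)[:,:2];print(P)
off=np.array([(26,68),(26,0),(26,-68),(-26,68),(-26,0),(-26,-68)])/1000
A=off-off.mean(0);B=P-P.mean(0);th=np.arctan2((A[:,0]*B[:,1]-A[:,1]*B[:,0]).sum(),(A*B).sum());print('origin',P.mean(0),'yaw',th)
# scene: same dimples, rims by depth-free ellipse contours
im=cv2.imread('pics/scene_5.png');S=cam('scene')
o=P.mean(0)
Mm=cv2.cvtColor(im,cv2.COLOR_BGR2HSV);d=np.load('pics/scene_5.npy');X=cloud(S,d)
m=(Mm[...,1]<50)&(Mm[...,2]>140)&(X[...,2]>.05)&(X[...,2]<.07)&(X[...,0]>.45)&(X[...,0]<.62)&(X[...,1]>0)&(X[...,1]<.28)
c=max(cv2.findContours(m.astype(np.uint8),0,2)[0],key=cv2.contourArea)[:,0]
W=plane(S,c,.062)[:,:2];print('scene bed',cv2.minAreaRect(W.astype(np.float32)),np.median(X[m][:,2]))
c=np.argwhere(m)
```

```text
[[0.5588 0.2063]
 [0.5587 0.1384]
 [0.5591 0.0707]
 [0.5064 0.2062]
 [0.506  0.1386]
 [0.5068 0.0704]]
origin [0.5326 0.1384] yaw 0.0019503851981697365
scene bed ((0.5353206396102905, 0.13751059770584106), (0.1140022873878479, 0.2307199239730835), 0.0795477107167244) 0.05995400262898154
```

Box origin (0.5335, 0.138), yaw 0. Ball 1 (far one) at (0.527,-0.300) comes first.

{"op": "send_rows", "data": {"targets": [{"translation":[2,3,3],"spin":0,"jaw":0.6},{"translation":[3.8,5.4,6],"spin":0,"jaw":0.6},{"translation":[3.8,5.4,9],"spin":0,"jaw":0.6},{"translation":[3.8,5.4,12],"spin":0,"jaw":0.6},{"translation":[3.8,5.4,15],"spin":0,"jaw":0.6}], "force": 8}}

```text
time: 13.5
tool_pos: [0.5271, -0.3005, 0.1133]
tool_rot: [-3.142, 0.0, -0.0]
contact_force: [0.4, 0.6, -0.4]
opening: 0.055
grip_force: 0.0
```

{"op": "send_rows", "data": {"targets": [{"translation":[0,0,3],"spin":0,"jaw":0.6},{"translation":[0,0,6],"spin":0,"jaw":0.6},{"translation":[0,0,8.5],"spin":0,"jaw":0.6},{"translation":[0,0,10.1],"spin":0,"jaw":0.6},{"translation":[0,0,10.1],"spin":0,"jaw":0.6}]}}

```text
time: 14.0
tool_pos: [0.5257, -0.2994, 0.0111]
tool_rot: [-3.139, 0.004, 0.0]
contact_force: [-0.2, 0.1, 0.1]
opening: 0.0551
grip_force: 0.0
```

{"op": "send_rows", "data": {"targets": [{"translation":[0,0,0],"spin":0,"jaw":0.6},{"translation":[0,0,0],"spin":0,"jaw":0.45},{"translation":[0,0,0],"spin":0,"jaw":0.3},{"translation":[0,0,0],"spin":0,"jaw":0.3},{"translation":[0,0,0],"spin":0,"jaw":0.3}]}}

```text
time: 14.5
tool_pos: [0.5276, -0.3007, 0.0146]
tool_rot: [3.141, -0.001, -0.0]
contact_force: [-0.1, -0.1, 3.3]
opening: 0.0372
grip_force: 8.0
```

{"op": "send_rows", "data": {"targets": [{"translation":[0,0,-2],"spin":0,"jaw":0.3},{"translation":[0,0,-6],"spin":0,"jaw":0.3},{"translation":[0,0,-10],"spin":0,"jaw":0.3},{"translation":[0,0,-14],"spin":0,"jaw":0.3},{"translation":[0,0,-16],"spin":0,"jaw":0.3}]}}

```text
time: 15.0
tool_pos: [0.5283, -0.3011, 0.178]
tool_rot: [3.138, -0.005, -0.0]
contact_force: [-0.4, -1.6, -1.2]
opening: 0.0373
grip_force: 8.0
```

{"op": "send_rows", "data": {"targets": [{"translation":[0.2,-2,0],"spin":0,"jaw":0.3},{"translation":[0.4,-5.5,0],"spin":0,"jaw":0.3},{"translation":[0.6,-9.5,0],"spin":0,"jaw":0.3},{"translation":[0.8,-13.5,0],"spin":0,"jaw":0.3},{"translation":[1.1,-17.5,0],"spin":0,"jaw":0.3}]}}

```text
time: 15.5
tool_pos: [0.5371, -0.1226, 0.1724]
tool_rot: [-3.14, 0.002, -0.0]
contact_force: [0.1, 0.7, -0.5]
opening: 0.0374
grip_force: 8.0
```

{"op": "send_rows", "data": {"targets": [{"translation":[0.2,-4,0],"spin":0,"jaw":0.3},{"translation":[0.4,-8,0],"spin":0,"jaw":0.3},{"translation":[0.6,-12,0],"spin":0,"jaw":0.3},{"translation":[0.8,-16,0],"spin":0,"jaw":0.3},{"translation":[1.1,-20,0],"spin":0,"jaw":0.3}]}}

```text
time: 16.0
tool_pos: [0.5478, 0.0771, 0.1724]
tool_rot: [-3.141, 0.002, 0.0]
contact_force: [-0.8, -1.1, -0.2]
opening: 0.0373
grip_force: 8.0
```

{"op": "send_rows", "data": {"targets": [{"translation":[0.2,-4,0],"spin":0,"jaw":0.3},{"translation":[0.4,-8,0],"spin":0,"jaw":0.3},{"translation":[0.8,-11.5,0],"spin":0,"jaw":0.3},{"translation":[1.0,-13.2,0],"spin":0,"jaw":0.3},{"translation":[1.0,-13.2,2],"spin":0,"jaw":0.3}]}}

```text
time: 16.5
tool_pos: [0.5598, 0.2097, 0.1547]
tool_rot: [-3.14, -0.004, 0.003]
contact_force: [0.9, 0.2, -0.8]
opening: 0.0374
grip_force: 8.0
```

{"op": "send_rows", "data": {"targets": [{"translation":[0,0,2],"spin":0,"jaw":0.3},{"translation":[0,0,4],"spin":0,"jaw":0.3},{"translation":[0,0,6],"spin":0,"jaw":0.3},{"translation":[0,0,6],"spin":0,"jaw":0.3},{"translation":[0,0,6],"spin":0,"jaw":0.3}]}}

```text
time: 17.0
tool_pos: [0.5589, 0.2064, 0.0934]
tool_rot: [3.141, 0.001, -0.0]
contact_force: [0.4, 0.4, 0.8]
opening: 0.0373
grip_force: 8.0
```

{"op": "send_rows", "data": {"targets": [{"translation":[0.1,0,1],"spin":0,"jaw":0.3},{"translation":[0.1,0,2],"spin":0,"jaw":0.3},{"translation":[0.1,0,2.6],"spin":0,"jaw":0.3},{"translation":[0.1,0,2.6],"spin":0,"jaw":0.3},{"translation":[0.1,0,2.6],"spin":0,"jaw":0.3}]}}

```text
time: 17.5
tool_pos: [0.5602, 0.2066, 0.0676]
tool_rot: [3.141, 0.0, -0.0]
contact_force: [-0.5, -0.4, 0.1]
opening: 0.0373
grip_force: 8.0
```

{"op": "send_rows", "data": {"targets": [{"translation":[0,0,0],"spin":0,"jaw":0.44},{"translation":[0,0,0],"spin":0,"jaw":0.5},{"translation":[0,0,0],"spin":0,"jaw":0.54},{"translation":[0,0,0],"spin":0,"jaw":0.54},{"translation":[0,0,-2],"spin":0,"jaw":0.54}]}}

```text
time: 18.0
tool_pos: [0.5586, 0.2061, 0.0855]
tool_rot: [3.14, 0.005, -0.0]
contact_force: [0.1, -0.1, 0.0]
opening: 0.0495
grip_force: 0.0
```

{"op": "send_rows", "data": {"targets": [{"translation":[0,0,-4],"spin":0,"jaw":0.54},{"translation":[0,0,-8],"spin":0,"jaw":0.54},{"translation":[0,0,-10],"spin":0,"jaw":0.54},{"translation":[0,0,-10],"spin":0,"jaw":0.54},{"translation":[0,0,-10],"spin":0,"jaw":0.54}]}}

```text
time: 18.5
tool_pos: [0.5601, 0.2065, 0.1873]
tool_rot: [3.141, 0.0, -0.0]
contact_force: [-0.0, 0.3, -0.6]
opening: 0.0494
grip_force: 0.0
```

```bash
cat >> balls.py <<'E'
def seated(n,tag=None,P=None,p=None,C=None):
    if tag: C,p,d=shot(n,f'{n}_{tag}');P=cloud(C,d)
    hsv=cv2.cvtColor(p,cv2.COLOR_RGB2HSV)
    m=(P[...,2]>.074)&(P[...,2]<.1)&(P[...,0]>.47)&(P[...,0]<.6)&(P[...,1]>.02)&(P[...,1]<.26)&(hsv[...,1]<100)
    m=cv2.morphologyEx(m.astype(np.uint8),cv2.MORPH_OPEN,np.ones((3,3)))
    k,l,st,ce=cv2.connectedComponentsWithStats(m)
    for i in range(1,k):
        if st[i,4]>60:
            w=plane(C,[ce[i]],.078)[0];print(n,'seated? px',ce[i].round(0),st[i,4],'box xy mm',((w[:2]-[.5335,.138])*1000).round(1),'top z',round(np.percentile(P[l==i][:,2],95),4))
E
python3 - <<'E'
from balls import *
s=monitor.observe();print(s['time'],s['tool_pos'],s['opening'])
seated('wrist','6')
C,L=find('scene','6')
for x in L: print(x[0].round(1),x[1],x[2],round(x[3],3))
C,p,d=cam('scene'),cv2.imread('pics/scene_6.png')[...,::-1],np.load('pics/scene_6.npy');seated('scene',None,cloud(C,d),p,C)
E
```

```text
18.5 [0.5601 0.2065 0.1873] 0.0493961058427159
wrist seated? px [319. 241.] 2458 box xy mm [25.1 68.7] top z 0.0931
[206.7 301.1] 242 [ 0.4092 -0.2642  0.022 ] 0.044
[226.2 317.5] 247 [ 0.4714 -0.2669  0.022 ] 0.043
[179.8 320.3] 245 [ 0.4007 -0.335   0.022 ] 0.044
[200.8 341.6] 266 [ 0.4726 -0.3421  0.022 ] 0.045
scene seated? px [394. 194.] 155 box xy mm [28.1 67.5] top z 0.0921
```

Ball one is seated: its top is at 0.093, within 2 mm of the dimple. Next is ball B at (0.4705,-0.2665).

{"op": "send_rows", "data": {"targets": [{"translation":[-0.8,4,0],"spin":0,"jaw":0.6},{"translation":[-1.5,8,0],"spin":0,"jaw":0.6},{"translation":[-2.3,12,0],"spin":0,"jaw":0.6},{"translation":[-3,16,0],"spin":0,"jaw":0.6},{"translation":[-3.8,20,0],"spin":0,"jaw":0.6}]}}

```text
time: 19.1
tool_pos: [0.5211, 0.0053, 0.1861]
tool_rot: [-3.141, 0.003, -0.0]
contact_force: [0.9, -0.4, 0.8]
opening: 0.0551
grip_force: 0.0
```

{"op": "send_rows", "data": {"targets": [{"translation":[-0.8,4,0],"spin":0,"jaw":0.6},{"translation":[-1.5,8,0],"spin":0,"jaw":0.6},{"translation":[-2.3,12,0],"spin":0,"jaw":0.6},{"translation":[-3,16,0],"spin":0,"jaw":0.6},{"translation":[-3.8,20,0],"spin":0,"jaw":0.6}]}}

```text
time: 19.6
tool_pos: [0.4831, -0.1946, 0.1862]
tool_rot: [-3.14, 0.002, -0.0]
contact_force: [1.1, -0.5, -0.5]
opening: 0.0553
grip_force: 0.0
```

{"op": "send_rows", "data": {"targets": [{"translation":[-0.8,4,0],"spin":0,"jaw":0.6},{"translation":[-1.4,7.3,0],"spin":0,"jaw":0.6},{"translation":[-1.4,7.3,3],"spin":0,"jaw":0.6},{"translation":[-1.4,7.3,7],"spin":0,"jaw":0.6},{"translation":[-1.4,7.3,10],"spin":0,"jaw":0.6}]}}

```text
time: 20.1
tool_pos: [0.4686, -0.2658, 0.0843]
tool_rot: [-3.139, 0.003, -0.001]
contact_force: [-0.2, 0.4, -0.1]
opening: 0.0551
grip_force: 0.0
```

{"op": "send_rows", "data": {"targets": [{"translation":[0,0,2],"spin":0,"jaw":0.6},{"translation":[0,0,3],"spin":0,"jaw":0.6},{"translation":[0,0,3],"spin":0,"jaw":0.6},{"translation":[0,0,3],"spin":0,"jaw":0.6},{"translation":[0,0,3],"spin":0,"jaw":0.6}]}}

```text
time: 20.6
tool_pos: [0.4708, -0.2668, 0.0588]
tool_rot: [3.14, -0.002, -0.0]
contact_force: [0.7, -0.1, -0.7]
opening: 0.0553
grip_force: 0.0
```

Run:
```python
from balls import *
s=monitor.observe();print(s['time'],s['tool_pos'],s['tool_rot'],s['opening'])
for n in('wrist','scene'):
    C,L=find(n,'7')
    for x in L: print(n,x[0].round(1),x[1],x[2],round(x[3],3))
```

```text
20.6 [ 0.4708 -0.2668  0.0588] [ 3.1403 -0.0016 -0.0003] 0.05530700866981799
wrist [385.6  33.1] 134 [ 0.5835 -0.2951  0.022 ] 0.015
wrist [434.   31.9] 115 [ 0.5841 -0.3156  0.022 ] 0.015
wrist [475.6  32.3] 111 [ 0.5842 -0.3334  0.022 ] 0.015
wrist [492.8  31.9] 64 [ 0.5844 -0.3408  0.022 ] 0.015
wrist [505.1  31.7] 76 [ 0.5846 -0.3461  0.022 ] 0.015
wrist [541.4  32.3] 129 [ 0.5847 -0.3619  0.022 ] 0.015
wrist [559.4  32.2] 105 [ 0.5849 -0.3698  0.022 ] 0.015
wrist [228.   34.2] 93 [ 0.5831 -0.2283  0.022 ] 0.015
wrist [284.7  33.7] 587 [ 0.5832 -0.2523  0.022 ] 0.016
wrist [341.1  33.7] 79 [ 0.5832 -0.2762  0.022 ] 0.015
wrist [174.3  36.4] 91 [ 0.5824 -0.2053  0.022 ] 0.015
wrist [198.1  35. ] 97 [ 0.5829 -0.2155  0.022 ] 0.015
wrist [212.5  34.8] 71 [ 0.5829 -0.2216  0.022 ] 0.015
wrist [174.9  70.2] 108 [ 0.5689 -0.2043  0.022 ] 0.015
wrist [600.9  90.9] 64 [ 0.5613 -0.3923  0.022 ] 0.015
wrist [596.4 117.6] 211 [ 0.5498 -0.3923  0.022 ] 0.015
wrist [179.7 125.7] 112 [ 0.5455 -0.2044  0.022 ] 0.015
wrist [591.9 144.4] 70 [ 0.5379 -0.3924  0.022 ] 0.015
wrist [588.1 170. ] 69 [
[... 275 characters left out ...]
0.4975 -0.2053  0.022 ] 0.014
wrist [576.6 234.6] 73 [ 0.4947 -0.3927  0.022 ] 0.015
wrist [192.4 247. ] 122 [ 0.4884 -0.2052  0.022 ] 0.015
wrist [465.9 281.3] 4404 [ 0.4704 -0.3404  0.022 ] 0.043
wrist [317.2 286. ] 4483 [ 0.4679 -0.2659  0.022 ] 0.043
wrist [571.3 268.9] 122 [ 0.4768 -0.3932  0.022 ] 0.015
wrist [196.9 288.6] 88 [ 0.4665 -0.2055  0.022 ] 0.015
wrist [567.9 286.9] 79 [ 0.4671 -0.3932  0.022 ] 0.014
wrist [313.3 407. ] 2089 [ 0.3955 -0.2637  0.022 ] 0.042
wrist [410.9 415.8] 99 [ 0.3893 -0.3183  0.022 ] 0.033
scene [226.4 317.5] 241 [ 0.4718 -0.2666  0.022 ] 0.047
scene [179.1 320.8] 208 [ 0.4006 -0.3368  0.022 ] 0.042
scene [201.1 341.5] 277 [ 0.4731 -0.3415  0.022 ] 0.044
```

{"op": "send_rows", "data": {"targets": [{"translation":[-0.1,0,2],"spin":0,"jaw":0.6},{"translation":[-0.1,0,3.5],"spin":0,"jaw":0.6},{"translation":[-0.1,0,4.4],"spin":0,"jaw":0.6},{"translation":[-0.1,0,4.4],"spin":0,"jaw":0.6},{"translation":[-0.1,0,4.4],"spin":0,"jaw":0.6}]}}

```text
time: 21.2
tool_pos: [0.4696, -0.2666, 0.0143]
tool_rot: [3.141, -0.001, -0.0]
contact_force: [-0.8, -0.1, -0.2]
opening: 0.0546
grip_force: 0.0
```

{"op": "send_rows", "data": {"targets": [{"translation":[0,0,0],"spin":0,"jaw":0.45},{"translation":[0,0,0],"spin":0,"jaw":0.3},{"translation":[0,0,0],"spin":0,"jaw":0.3},{"translation":[0,0,0],"spin":0,"jaw":0.3},{"translation":[0,0,-1],"spin":0,"jaw":0.3}]}}

```text
time: 21.7
tool_pos: [0.4685, -0.2659, 0.0232]
tool_rot: [-3.14, 0.002, -0.0]
contact_force: [-0.5, 0.2, -0.0]
opening: 0.0373
grip_force: 8.0
```

{"op": "send_rows", "data": {"targets": [{"translation":[0,0,-3],"spin":0,"jaw":0.3},{"translation":[0,0,-7],"spin":0,"jaw":0.3},{"translation":[0,0,-11],"spin":0,"jaw":0.3},{"translation":[0,0,-14],"spin":0,"jaw":0.3},{"translation":[0,0,-15],"spin":0,"jaw":0.3}]}}

```text
time: 22.2
tool_pos: [0.4704, -0.2673, 0.1778]
tool_rot: [3.137, -0.005, -0.0]
contact_force: [-0.2, -0.7, -0.5]
opening: 0.0374
grip_force: 8.0
```

{"op": "send_rows", "data": {"targets": [{"translation":[0.5,-2.5,0],"spin":0,"jaw":0.3},{"translation":[1.3,-6,0],"spin":0,"jaw":0.3},{"translation":[2.2,-10,0],"spin":0,"jaw":0.3},{"translation":[3.1,-14,0],"spin":0,"jaw":0.3},{"translation":[4,-18,0],"spin":0,"jaw":0.3}]}}

```text
time: 22.7
tool_pos: [0.5087, -0.0847, 0.1729]
tool_rot: [-3.141, 0.002, -0.001]
contact_force: [0.8, -1.0, -0.6]
opening: 0.0374
grip_force: 8.0
```

{"op": "send_rows", "data": {"targets": [{"translation":[0.9,-4,0],"spin":0,"jaw":0.3},{"translation":[1.8,-8,0],"spin":0,"jaw":0.3},{"translation":[2.7,-12,0],"spin":0,"jaw":0.3},{"translation":[3.6,-16,0],"spin":0,"jaw":0.3},{"translation":[4.3,-19,0],"spin":0,"jaw":0.3}]}}

```text
time: 23.2
tool_pos: [0.5518, 0.106, 0.1728]
tool_rot: [-3.141, 0.002, 0.001]
contact_force: [0.4, -0.4, -0.8]
opening: 0.0376
grip_force: 8.0
```

{"op": "send_rows", "data": {"targets": [{"translation":[0.4,-2,0],"spin":0,"jaw":0.3},{"translation":[0.7,-3.5,1],"spin":0,"jaw":0.3},{"translation":[0.7,-3.5,4],"spin":0,"jaw":0.3},{"translation":[0.7,-3.5,7],"spin":0,"jaw":0.3},{"translation":[0.7,-3.5,8],"spin":0,"jaw":0.3}]}}

```text
time: 23.7
tool_pos: [0.5567, 0.1381, 0.0896]
tool_rot: [3.141, 0.007, -0.001]
contact_force: [-0.2, 0.3, -0.3]
opening: 0.0375
grip_force: 8.0
```

{"op": "send_rows", "data": {"targets": [{"translation":[0,0,0],"spin":0,"jaw":0.3},{"translation":[0,0,0],"spin":0,"jaw":0.3},{"translation":[0,0,0],"spin":0,"jaw":0.3},{"translation":[0,0,0],"spin":0,"jaw":0.3},{"translation":[0,0,0],"spin":0,"jaw":0.3}]}}

```text
time: 24.2
tool_pos: [0.5598, 0.1386, 0.0946]
tool_rot: [-3.142, -0.002, -0.0]
contact_force: [-0.2, 0.7, -0.9]
opening: 0.0372
grip_force: 8.0
```

{"op": "send_rows", "data": {"targets": [{"translation":[0,0.1,1],"spin":0,"jaw":0.3},{"translation":[0,0.1,2],"spin":0,"jaw":0.3},{"translation":[0,0.1,2.7],"spin":0,"jaw":0.3},{"translation":[0,0.1,2.7],"spin":0,"jaw":0.3},{"translation":[0,0.1,2.7],"spin":0,"jaw":0.3}]}}

```text
time: 24.7
tool_pos: [0.5591, 0.1376, 0.0662]
tool_rot: [3.141, 0.001, -0.0]
contact_force: [-0.6, 0.6, -0.3]
opening: 0.0372
grip_force: 8.0
```

{"op": "send_rows", "data": {"targets": [{"translation":[0,0,0],"spin":0,"jaw":0.44},{"translation":[0,0,0],"spin":0,"jaw":0.5},{"translation":[0,0,0],"spin":0,"jaw":0.54},{"translation":[0,0,0],"spin":0,"jaw":0.54},{"translation":[0,0,-2],"spin":0,"jaw":0.54}]}}

```text
time: 25.2
tool_pos: [0.5576, 0.1373, 0.0847]
tool_rot: [3.141, 0.005, -0.0]
contact_force: [1.3, -1.0, -0.9]
opening: 0.0493
grip_force: 0.0
```

{"op": "send_rows", "data": {"targets": [{"translation":[0,0,-4],"spin":0,"jaw":0.54},{"translation":[0,0,-8],"spin":0,"jaw":0.54},{"translation":[0,0,-10],"spin":0,"jaw":0.54},{"translation":[0,0,-10],"spin":0,"jaw":0.54},{"translation":[0,0,-10],"spin":0,"jaw":0.54}]}}

```text
time: 25.7
tool_pos: [0.559, 0.1375, 0.1863]
tool_rot: [3.141, 0.0, -0.0]
contact_force: [-0.6, -1.1, 0.5]
opening: 0.0497
grip_force: 0.0
```

Run:
```python
from balls import *
s=monitor.observe();print(s['time'],s['tool_pos'],s['opening'])
seated('wrist','8')
C,L=find('scene','8')
for x in L: print(x[0].round(1),x[1],x[2],round(x[3],3))
```

```text
25.7 [0.559  0.1375 0.1863] 0.04968671966861523
wrist seated? px [215. 240.] 2470 box xy mm [24.9 68.2] top z 0.093
wrist seated? px [317. 240.] 2468 box xy mm [25.   0.7] top z 0.0931
[206.5 301.1] 247 [ 0.4089 -0.2645  0.022 ] 0.043
[179.8 320.1] 229 [ 0.4004 -0.3346  0.022 ] 0.044
[201.2 341.5] 271 [ 0.4732 -0.3415  0.022 ] 0.043
```

Two are seated. Next is ball C.

{"op": "send_rows", "data": {"targets": [{"translation":[-0.8,4,0],"spin":0,"jaw":0.6},{"translation":[-1.5,8,0],"spin":0,"jaw":0.6},{"translation":[-2.3,12,0],"spin":0,"jaw":0.6},{"translation":[-3,16,0],"spin":0,"jaw":0.6},{"translation":[-3.7,20,0],"spin":0,"jaw":0.6}]}}

```text
time: 26.3
tool_pos: [0.521, -0.0637, 0.1851]
tool_rot: [-3.141, 0.003, -0.0]
contact_force: [0.3, 0.7, 0.9]
opening: 0.055
grip_force: 0.0
```

{"op": "send_rows", "data": {"targets": [{"translation":[-0.8,4,0],"spin":0,"jaw":0.6},{"translation":[-1.5,8,0],"spin":0,"jaw":0.6},{"translation":[-2.3,12,0],"spin":0,"jaw":0.6},{"translation":[-3,16,0],"spin":0,"jaw":0.6},{"translation":[-3.7,20,0],"spin":0,"jaw":0.6}]}}

```text
time: 26.8
tool_pos: [0.484, -0.2636, 0.1851]
tool_rot: [-3.14, 0.002, -0.0]
contact_force: [0.4, -0.9, 0.3]
opening: 0.0554
grip_force: 0.0
```

{"op": "send_rows", "data": {"targets": [{"translation":[-0.8,4,0],"spin":0,"jaw":0.6},{"translation":[-1.4,7.9,0],"spin":0,"jaw":0.6},{"translation":[-1.4,7.9,3],"spin":0,"jaw":0.6},{"translation":[-1.4,7.9,7],"spin":0,"jaw":0.6},{"translation":[-1.4,7.9,10],"spin":0,"jaw":0.6}]}}

```text
time: 27.3
tool_pos: [0.4696, -0.3407, 0.083]
tool_rot: [-3.139, 0.003, -0.001]
contact_force: [0.1, 0.1, -0.5]
opening: 0.0552
grip_force: 0.0
```

{"op": "send_rows", "data": {"targets": [{"translation":[0,0,1],"spin":0,"jaw":0.6},{"translation":[0,0,1],"spin":0,"jaw":0.6},{"translation":[0,0,1],"spin":0,"jaw":0.6},{"translation":[0,0,3],"spin":0,"jaw":0.6},{"translation":[0,0,5],"spin":0,"jaw":0.6}]}}

```text
time: 27.8
tool_pos: [0.4727, -0.3426, 0.0389]
tool_rot: [3.138, -0.004, -0.0]
contact_force: [0.2, 0.1, -0.7]
opening: 0.055
grip_force: 0.0
```

{"op": "send_rows", "data": {"targets": [{"translation":[0,0,1],"spin":0,"jaw":0.6},{"translation":[0,0,2],"spin":0,"jaw":0.6},{"translation":[0,0,2.2],"spin":0,"jaw":0.6},{"translation":[0,0,2.2],"spin":0,"jaw":0.6},{"translation":[0,0,2.2],"spin":0,"jaw":0.6}]}}

```text
time: 28.3
tool_pos: [0.4716, -0.3418, 0.0155]
tool_rot: [3.141, -0.001, -0.0]
contact_force: [-0.2, -0.6, 0.0]
opening: 0.0553
grip_force: 0.0
```

{"op": "send_rows", "data": {"targets": [{"translation":[0,0,0],"spin":0,"jaw":0.45},{"translation":[0,0,0],"spin":0,"jaw":0.3},{"translation":[0,0,0],"spin":0,"jaw":0.3},{"translation":[0,0,0],"spin":0,"jaw":0.3},{"translation":[0,0,-1],"spin":0,"jaw":0.3}]}}

```text
time: 28.8
tool_pos: [0.4704, -0.3407, 0.024]
tool_rot: [-3.14, 0.002, -0.0]
contact_force: [0.3, 0.7, -1.0]
opening: 0.0372
grip_force: 8.0
```

{"op": "send_rows", "data": {"targets": [{"translation":[0,0,-3],"spin":0,"jaw":0.3},{"translation":[0,0,-7],"spin":0,"jaw":0.3},{"translation":[0,0,-11],"spin":0,"jaw":0.3},{"translation":[0,0,-14],"spin":0,"jaw":0.3},{"translation":[0,0,-15],"spin":0,"jaw":0.3}]}}

```text
time: 29.3
tool_pos: [0.4724, -0.3424, 0.1791]
tool_rot: [3.137, -0.005, -0.0]
contact_force: [0.4, 0.2, -0.0]
opening: 0.0374
grip_force: 8.0
```

{"op": "send_rows", "data": {"targets": [{"translation":[0.5,-2.5,0],"spin":0,"jaw":0.3},{"translation":[1.3,-6,0],"spin":0,"jaw":0.3},{"translation":[2.2,-10,0],"spin":0,"jaw":0.3},{"translation":[3.1,-14,0],"spin":0,"jaw":0.3},{"translation":[3.9,-18,0],"spin":0,"jaw":0.3}]}}

```text
time: 29.8
tool_pos: [0.5098, -0.1597, 0.1739]
tool_rot: [-3.141, 0.001, -0.001]
contact_force: [0.6, -0.5, -0.5]
opening: 0.0373
grip_force: 8.0
```

{"op": "send_rows", "data": {"targets": [{"translation":[0.9,-4,0],"spin":0,"jaw":0.3},{"translation":[1.8,-8,0],"spin":0,"jaw":0.3},{"translation":[2.7,-12,0],"spin":0,"jaw":0.3},{"translation":[3.6,-16,0],"spin":0,"jaw":0.3},{"translation":[4.2,-19,0],"spin":0,"jaw":0.3}]}}

```text
time: 30.3
tool_pos: [0.5519, 0.0311, 0.1738]
tool_rot: [-3.141, 0.002, 0.001]
contact_force: [0.3, 0.7, 0.5]
opening: 0.0373
grip_force: 8.0
```

{"op": "send_rows", "data": {"targets": [{"translation":[0.4,-2,0],"spin":0,"jaw":0.3},{"translation":[0.7,-4.2,1],"spin":0,"jaw":0.3},{"translation":[0.7,-4.2,4],"spin":0,"jaw":0.3},{"translation":[0.7,-4.2,7],"spin":0,"jaw":0.3},{"translation":[0.7,-4.2,8],"spin":0,"jaw":0.3}]}}

```text
time: 30.8
tool_pos: [0.5567, 0.0708, 0.0911]
tool_rot: [3.142, 0.007, 0.0]
contact_force: [-1.5, -0.1, -0.7]
opening: 0.0371
grip_force: 8.0
```

{"op": "send_rows", "data": {"targets": [{"translation":[0,0,0],"spin":0,"jaw":0.3},{"translation":[0,0,0],"spin":0,"jaw":0.3},{"translation":[0,0,0],"spin":0,"jaw":0.3},{"translation":[0,0,0],"spin":0,"jaw":0.3},{"translation":[0,0,0],"spin":0,"jaw":0.3}]}}

```text
time: 31.3
tool_pos: [0.5597, 0.0705, 0.0956]
tool_rot: [3.142, -0.002, -0.001]
contact_force: [-0.3, 0.9, -0.2]
opening: 0.0368
grip_force: 8.0
```

{"op": "send_rows", "data": {"targets": [{"translation":[0,0,1],"spin":0,"jaw":0.3},{"translation":[0,0,2],"spin":0,"jaw":0.3},{"translation":[0,0,2.8],"spin":0,"jaw":0.3},{"translation":[0,0,2.8],"spin":0,"jaw":0.3},{"translation":[0,0,2.8],"spin":0,"jaw":0.3}]}}

```text
time: 31.8
tool_pos: [0.559, 0.0706, 0.0661]
tool_rot: [3.141, 0.001, -0.0]
contact_force: [0.2, 0.4, -0.0]
opening: 0.0372
grip_force: 8.0
```

{"op": "send_rows", "data": {"targets": [{"translation":[0,0,0],"spin":0,"jaw":0.44},{"translation":[0,0,0],"spin":0,"jaw":0.5},{"translation":[0,0,0],"spin":0,"jaw":0.54},{"translation":[0,0,0],"spin":0,"jaw":0.54},{"translation":[0,0,-2],"spin":0,"jaw":0.54}]}}

```text
time: 32.3
tool_pos: [0.5575, 0.0706, 0.0847]
tool_rot: [3.142, 0.005, -0.0]
contact_force: [0.3, -0.5, -0.3]
opening: 0.0496
grip_force: 0.0
```

{"op": "send_rows", "data": {"targets": [{"translation":[0,0,-4],"spin":0,"jaw":0.54},{"translation":[0,0,-8],"spin":0,"jaw":0.54},{"translation":[0,0,-10],"spin":0,"jaw":0.54},{"translation":[0,0,-10],"spin":0,"jaw":0.54},{"translation":[0,0,-10],"spin":0,"jaw":0.54}]}}

```text
time: 32.8
tool_pos: [0.5591, 0.0706, 0.1865]
tool_rot: [3.141, -0.0, -0.0]
contact_force: [-1.2, -0.0, 0.2]
opening: 0.0495
grip_force: 0.0
```

Run:
```python
from balls import *
s=monitor.observe();print(s['time'],s['tool_pos'],s['opening'])
seated('wrist','9')
C,L=find('scene','9')
for x in L: print(x[0].round(1),x[1],x[2],round(x[3],3))
```

```text
32.8 [0.5591 0.0706 0.1865] 0.049461643838638686
wrist seated? px [116. 240.] 2521 box xy mm [25. 68.] top z 0.0929
wrist seated? px [217. 240.] 2474 box xy mm [25.   0.2] top z 0.093
wrist seated? px [319. 240.] 2474 box xy mm [ 25.1 -67.2] top z 0.0932
[206.2 301.2] 227 [ 0.4088 -0.2651  0.022 ] 0.044
[178.8 319.9] 209 [ 0.3984 -0.3357  0.022 ] 0.042
```

{"op": "send_rows", "data": {"targets": [{"translation":[-1.6,3.5,0],"spin":0,"jaw":0.6},{"translation":[-3.2,7,0],"spin":0,"jaw":0.6},{"translation":[-4.8,10.5,0],"spin":0,"jaw":0.6},{"translation":[-6.4,14,0],"spin":0,"jaw":0.6},{"translation":[-8,17.5,0],"spin":0,"jaw":0.6}]}}

```text
time: 33.4
tool_pos: [0.4778, -0.1053, 0.1853]
tool_rot: [-3.141, 0.003, -0.0]
contact_force: [0.7, 0.1, -0.5]
opening: 0.0553
grip_force: 0.0
```

{"op": "send_rows", "data": {"targets": [{"translation":[-1.6,3.5,0],"spin":0,"jaw":0.6},{"translation":[-3.2,7,0],"spin":0,"jaw":0.6},{"translation":[-4.8,10.5,0],"spin":0,"jaw":0.6},{"translation":[-6.4,14,0],"spin":0,"jaw":0.6},{"translation":[-7.2,16,2],"spin":0,"jaw":0.6}]}}

```text
time: 33.9
tool_pos: [0.4067, -0.2672, 0.1672]
tool_rot: [3.139, -0.002, -0.002]
contact_force: [0.4, -0.5, -0.1]
opening: 0.0553
grip_force: 0.0
```

{"op": "send_rows", "data": {"targets": [{"translation":[0,0,4],"spin":0,"jaw":0.6},{"translation":[0,0,8],"spin":0,"jaw":0.6},{"translation":[0,0,9],"spin":0,"jaw":0.6},{"translation":[0,0,9],"spin":0,"jaw":0.6},{"translation":[0,0,9],"spin":0,"jaw":0.6}]}}

```text
time: 34.4
tool_pos: [0.4079, -0.2647, 0.0776]
tool_rot: [3.141, -0.001, 0.0]
contact_force: [0.3, 0.8, 0.6]
opening: 0.0551
grip_force: 0.0
```

Run:
```python
from balls import *
s=monitor.observe();print(s['time'],s['tool_pos'],s['tool_rot'],s['opening'])
for n in('wrist','scene'):
    C,L=find(n,'10')
    for x in L:
        if x[3]>.03: print(n,x[0].round(1),x[1],x[2],round(x[3],3))
```

```text
34.4 [ 0.4079 -0.2647  0.0776] [ 3.1407 -0.0009  0.0001] 0.05509699908743861
wrist [317.9 271.9] 3789 [ 0.4053 -0.2641  0.022 ] 0.043
wrist [446.5 283.1] 3265 [ 0.3987 -0.3348  0.022 ] 0.042
scene [206.5 301.1] 248 [ 0.4089 -0.2646  0.022 ] 0.044
scene [179.9 320.3] 232 [ 0.401  -0.3349  0.022 ] 0.043
```

Ball D is right under the jaws; I'm picking it for dimple (-26,+68).

{"op": "send_rows", "data": {"targets": [{"translation":[-0.1,0,3],"spin":0,"jaw":0.6},{"translation":[-0.1,0,5],"spin":0,"jaw":0.6},{"translation":[-0.1,0,6.3],"spin":0,"jaw":0.6},{"translation":[-0.1,0,6.3],"spin":0,"jaw":0.6},{"translation":[-0.1,0,6.3],"spin":0,"jaw":0.6}]}}

```text
time: 35.0
tool_pos: [0.4069, -0.2648, 0.0149]
tool_rot: [3.14, -0.001, -0.0]
contact_force: [0.0, -0.5, 0.3]
opening: 0.0552
grip_force: 0.0
```

{"op": "send_rows", "data": {"targets": [{"translation":[0,0,0],"spin":0,"jaw":0.45},{"translation":[0,0,0],"spin":0,"jaw":0.3},{"translation":[0,0,0],"spin":0,"jaw":0.3},{"translation":[0,0,0],"spin":0,"jaw":0.3},{"translation":[0,0,-1],"spin":0,"jaw":0.3}]}}

```text
time: 35.5
tool_pos: [0.4056, -0.2638, 0.0234]
tool_rot: [-3.14, 0.002, -0.0]
contact_force: [0.2, 0.2, -0.2]
opening: 0.0371
grip_force: 8.0
```

{"op": "send_rows", "data": {"targets": [{"translation":[0,0,-3],"spin":0,"jaw":0.3},{"translation":[0,0,-7],"spin":0,"jaw":0.3},{"translation":[0,0,-11],"spin":0,"jaw":0.3},{"translation":[0,0,-14],"spin":0,"jaw":0.3},{"translation":[0,0,-15],"spin":0,"jaw":0.3}]}}

```text
time: 36.0
tool_pos: [0.4073, -0.2652, 0.1774]
tool_rot: [3.137, -0.005, -0.0]
contact_force: [0.1, 0.4, -0.0]
opening: 0.0373
grip_force: 8.0
```

{"op": "send_rows", "data": {"targets": [{"translation":[0.5,-2.5,0],"spin":0,"jaw":0.3},{"translation":[1.3,-6,0],"spin":0,"jaw":0.3},{"translation":[2.2,-10,0],"spin":0,"jaw":0.3},{"translation":[3.1,-14,0],"spin":0,"jaw":0.3},{"translation":[4,-18,0],"spin":0,"jaw":0.3}]}}

```text
time: 36.5
tool_pos: [0.4457, -0.0827, 0.1729]
tool_rot: [-3.141, 0.002, -0.001]
contact_force: [0.1, -0.6, -0.8]
opening: 0.0375
grip_force: 8.0
```

{"op": "send_rows", "data": {"targets": [{"translation":[0.9,-4,0],"spin":0,"jaw":0.3},{"translation":[1.8,-8,0],"spin":0,"jaw":0.3},{"translation":[2.7,-12,0],"spin":0,"jaw":0.3},{"translation":[3.6,-16,0],"spin":0,"jaw":0.3},{"translation":[4.3,-20,0],"spin":0,"jaw":0.3}]}}

```text
time: 37.0
tool_pos: [0.4889, 0.1173, 0.1728]
tool_rot: [3.141, 0.002, -0.0]
contact_force: [1.2, -1.0, -0.2]
opening: 0.0373
grip_force: 8.0
```

{"op": "send_rows", "data": {"targets": [{"translation":[0.8,-4,0],"spin":0,"jaw":0.3},{"translation":[1.8,-8,0],"spin":0,"jaw":0.3},{"translation":[1.8,-9.1,2],"spin":0,"jaw":0.3},{"translation":[1.8,-9.1,5],"spin":0,"jaw":0.3},{"translation":[1.8,-9.1,7],"spin":0,"jaw":0.3}]}}

```text
time: 37.5
tool_pos: [0.5057, 0.207, 0.1009]
tool_rot: [3.141, 0.004, 0.001]
contact_force: [0.0, -0.1, -0.2]
opening: 0.0373
grip_force: 8.0
```

{"op": "send_rows", "data": {"targets": [{"translation":[0,0,0.5],"spin":0,"jaw":0.3},{"translation":[0,0,0.5],"spin":0,"jaw":0.3},{"translation":[0,0,0.5],"spin":0,"jaw":0.3},{"translation":[0,0,0.5],"spin":0,"jaw":0.3},{"translation":[0,0,0.5],"spin":0,"jaw":0.3}]}}

```text
time: 38.0
tool_pos: [0.5079, 0.2067, 0.0997]
tool_rot: [-3.141, -0.002, -0.001]
contact_force: [0.7, 0.6, 0.2]
opening: 0.0374
grip_force: 8.0
```

{"op": "send_rows", "data": {"targets": [{"translation":[-0.1,0,1],"spin":0,"jaw":0.3},{"translation":[-0.1,0,2],"spin":0,"jaw":0.3},{"translation":[-0.1,0,3.2],"spin":0,"jaw":0.3},{"translation":[-0.1,0,3.2],"spin":0,"jaw":0.3},{"translation":[-0.1,0,3.2],"spin":0,"jaw":0.3}]}}

```text
time: 38.5
tool_pos: [0.5059, 0.2065, 0.066]
tool_rot: [3.141, 0.002, -0.0]
contact_force: [0.1, -0.1, -0.1]
opening: 0.0373
grip_force: 8.0
```

{"op": "send_rows", "data": {"targets": [{"translation":[0,0,0],"spin":0,"jaw":0.44},{"translation":[0,0,0],"spin":0,"jaw":0.5},{"translation":[0,0,0],"spin":0,"jaw":0.54},{"translation":[0,0,0],"spin":0,"jaw":0.54},{"translation":[0,0,-2],"spin":0,"jaw":0.54}]}}

```text
time: 39.0
tool_pos: [0.5047, 0.2061, 0.0849]
tool_rot: [3.14, 0.005, -0.0]
contact_force: [0.2, 0.3, -0.2]
opening: 0.0496
grip_force: 0.0
```

{"op": "send_rows", "data": {"targets": [{"translation":[0,0,-4],"spin":0,"jaw":0.54},{"translation":[0,0,-8],"spin":0,"jaw":0.54},{"translation":[0,0,-10],"spin":0,"jaw":0.54},{"translation":[0,0,-10],"spin":0,"jaw":0.54},{"translation":[0,0,-10],"spin":0,"jaw":0.54}]}}

```text
time: 39.5
tool_pos: [0.5061, 0.2065, 0.1865]
tool_rot: [3.141, -0.0, -0.0]
contact_force: [-0.7, -0.5, -0.5]
opening: 0.0497
grip_force: 0.0
```

Run:
```python
from balls import *
s=monitor.observe();print(s['time'],s['tool_pos'],s['opening'])
seated('wrist','11')
C,L=find('scene','11')
for x in L: print(x[0].round(1),x[1],x[2],round(x[3],3))
```

```text
39.5 [0.5061 0.2065 0.1865] 0.0496887481191795
wrist seated? px [319. 159.] 2848 box xy mm [24.9 68.6] top z 0.0932
wrist seated? px [427. 159.] 2891 box xy mm [25.  1.] top z 0.0931
wrist seated? px [534. 159.] 2935 box xy mm [ 25.1 -67.1] top z 0.0932
wrist seated? px [319. 239.] 2483 box xy mm [-27.   68.6] top z 0.093
[180.  320.3] 231 [ 0.401  -0.3348  0.022 ] 0.044
```

Four are seated. Next is the last ball, E.

{"op": "send_rows", "data": {"targets": [{"translation":[-0.8,4,0],"spin":0,"jaw":0.6},{"translation":[-1.6,8,0],"spin":0,"jaw":0.6},{"translation":[-2.4,12,0],"spin":0,"jaw":0.6},{"translation":[-3.2,16,0],"spin":0,"jaw":0.6},{"translation":[-4,20,0],"spin":0,"jaw":0.6}]}}

```text
time: 40.1
tool_pos: [0.465, 0.0053, 0.1854]
tool_rot: [-3.141, 0.003, -0.0]
contact_force: [0.7, 0.1, -0.2]
opening: 0.0551
grip_force: 0.0
```

{"op": "send_rows", "data": {"targets": [{"translation":[-0.8,4,0],"spin":0,"jaw":0.6},{"translation":[-1.6,8,0],"spin":0,"jaw":0.6},{"translation":[-2.4,12,0],"spin":0,"jaw":0.6},{"translation":[-3.2,16,0],"spin":0,"jaw":0.6},{"translation":[-4,20,0],"spin":0,"jaw":0.6}]}}

```text
time: 40.6
tool_pos: [0.425, -0.1945, 0.1854]
tool_rot: [-3.14, 0.002, -0.0]
contact_force: [1.2, -0.2, 0.2]
opening: 0.0552
grip_force: 0.0
```

{"op": "send_rows", "data": {"targets": [{"translation":[-0.8,4,0],"spin":0,"jaw":0.6},{"translation":[-1.6,8,0],"spin":0,"jaw":0.6},{"translation":[-2.4,12,0],"spin":0,"jaw":0.6},{"translation":[-2.7,14.2,3],"spin":0,"jaw":0.6},{"translation":[-2.7,14.2,7],"spin":0,"jaw":0.6}]}}

```text
time: 41.1
tool_pos: [0.399, -0.3391, 0.116]
tool_rot: [3.138, -0.002, -0.004]
contact_force: [0.0, 0.0, -0.5]
opening: 0.0549
grip_force: 0.0
```

{"op": "send_rows", "data": {"targets": [{"translation":[0,0,3],"spin":0,"jaw":0.6},{"translation":[0,0,4],"spin":0,"jaw":0.6},{"translation":[0,0,4],"spin":0,"jaw":0.6},{"translation":[0,0,4],"spin":0,"jaw":0.6},{"translation":[0,0,4],"spin":0,"jaw":0.6}]}}

```text
time: 41.6
tool_pos: [0.4, -0.336, 0.0782]
tool_rot: [3.139, -0.002, 0.0]
contact_force: [-1.0, 0.3, 0.4]
opening: 0.0554
grip_force: 0.0
```

Run:
```python
from balls import *
s=monitor.observe();print(s['time'],s['tool_pos'],s['tool_rot'],s['opening'])
for n in('wrist','scene'):
    C,L=find(n,'12')
    for x in L:
        if x[3]>.03: print(n,x[0].round(1),x[1],x[2],round(x[3],3))
```

```text
41.6 [ 0.4    -0.336   0.0782] [ 3.1393 -0.002   0.0001] 0.055370451620264674
wrist [314.3 273.5] 3749 [ 0.3963 -0.3336  0.022 ] 0.043
scene [179.3 320. ] 227 [ 0.3994 -0.3351  0.022 ] 0.044
```

{"op": "send_rows", "data": {"targets": [{"translation":[-0.2,-0.1,3],"spin":0,"jaw":0.6},{"translation":[-0.2,-0.1,5],"spin":0,"jaw":0.6},{"translation":[-0.2,-0.1,6.3],"spin":0,"jaw":0.6},{"translation":[-0.2,-0.1,6.3],"spin":0,"jaw":0.6},{"translation":[-0.2,-0.1,6.3],"spin":0,"jaw":0.6}]}}

```text
time: 42.2
tool_pos: [0.3976, -0.3347, 0.0144]
tool_rot: [3.141, -0.001, -0.0]
contact_force: [-0.3, -1.0, -0.3]
opening: 0.0553
grip_force: 0.0
```

{"op": "send_rows", "data": {"targets": [{"translation":[0,0,0],"spin":0,"jaw":0.45},{"translation":[0,0,0],"spin":0,"jaw":0.3},{"translation":[0,0,0],"spin":0,"jaw":0.3},{"translation":[0,0,0],"spin":0,"jaw":0.3},{"translation":[0,0,-1],"spin":0,"jaw":0.3}]}}

```text
time: 42.7
tool_pos: [0.3966, -0.3337, 0.0233]
tool_rot: [-3.14, 0.001, -0.0]
contact_force: [-0.1, 0.3, 0.1]
opening: 0.0373
grip_force: 8.0
```

{"op": "send_rows", "data": {"targets": [{"translation":[0,0,-3],"spin":0,"jaw":0.3},{"translation":[0,0,-7],"spin":0,"jaw":0.3},{"translation":[0,0,-11],"spin":0,"jaw":0.3},{"translation":[0,0,-14],"spin":0,"jaw":0.3},{"translation":[0,0,-15],"spin":0,"jaw":0.3}]}}

```text
time: 43.2
tool_pos: [0.3982, -0.3354, 0.1776]
tool_rot: [3.137, -0.004, -0.0]
contact_force: [-0.1, -0.3, -0.2]
opening: 0.0375
grip_force: 8.0
```

{"op": "send_rows", "data": {"targets": [{"translation":[0.5,-2.5,0],"spin":0,"jaw":0.3},{"translation":[1.3,-6,0],"spin":0,"jaw":0.3},{"translation":[2.2,-10,0],"spin":0,"jaw":0.3},{"translation":[3.1,-14,0],"spin":0,"jaw":0.3},{"translation":[4,-18,0],"spin":0,"jaw":0.3}]}}

```text
time: 43.7
tool_pos: [0.4367, -0.1526, 0.1729]
tool_rot: [-3.141, 0.001, -0.001]
contact_force: [0.9, -0.0, 0.5]
opening: 0.0368
grip_force: 8.0
```

{"op": "send_rows", "data": {"targets": [{"translation":[0.9,-4,0],"spin":0,"jaw":0.3},{"translation":[1.8,-8,0],"spin":0,"jaw":0.3},{"translation":[2.7,-12,0],"spin":0,"jaw":0.3},{"translation":[3.6,-16,0],"spin":0,"jaw":0.3},{"translation":[4.5,-20,0],"spin":0,"jaw":0.3}]}}

```text
time: 44.2
tool_pos: [0.4817, 0.0474, 0.1729]
tool_rot: [3.142, 0.002, -0.0]
contact_force: [0.8, -0.5, -0.9]
opening: 0.0373
grip_force: 8.0
```

{"op": "send_rows", "data": {"targets": [{"translation":[0.9,-4,0],"spin":0,"jaw":0.3},{"translation":[2.1,-8,0],"spin":0,"jaw":0.3},{"translation":[2.4,-9.4,2],"spin":0,"jaw":0.3},{"translation":[2.4,-9.4,5],"spin":0,"jaw":0.3},{"translation":[2.4,-9.4,7],"spin":0,"jaw":0.3}]}}

```text
time: 44.7
tool_pos: [0.5048, 0.1403, 0.1012]
tool_rot: [3.141, 0.003, 0.001]
contact_force: [0.5, -0.2, -1.4]
opening: 0.0373
grip_force: 8.0
```

{"op": "send_rows", "data": {"targets": [{"translation":[0,0,0.5],"spin":0,"jaw":0.3},{"translation":[0,0,0.5],"spin":0,"jaw":0.3},{"translation":[0,0,0.5],"spin":0,"jaw":0.3},{"translation":[0,0,0.5],"spin":0,"jaw":0.3},{"translation":[0,0,0.5],"spin":0,"jaw":0.3}]}}

```text
time: 45.2
tool_pos: [0.5069, 0.1395, 0.0997]
tool_rot: [-3.141, -0.002, -0.001]
contact_force: [0.3, -0.7, 0.6]
opening: 0.0371
grip_force: 8.0
```

{"op": "send_rows", "data": {"targets": [{"translation":[0,0.1,1],"spin":0,"jaw":0.3},{"translation":[0,0.1,2],"spin":0,"jaw":0.3},{"translation":[0,0.1,3.2],"spin":0,"jaw":0.3},{"translation":[0,0.1,3.2],"spin":0,"jaw":0.3},{"translation":[0,0.1,3.2],"spin":0,"jaw":0.3}]}}

```text
time: 45.7
tool_pos: [0.5059, 0.1385, 0.066]
tool_rot: [3.141, 0.002, -0.0]
contact_force: [-1.0, -0.1, -0.4]
opening: 0.0375
grip_force: 8.0
```

{"op": "send_rows", "data": {"targets": [{"translation":[0,0,0],"spin":0,"jaw":0.44},{"translation":[0,0,0],"spin":0,"jaw":0.5},{"translation":[0,0,0],"spin":0,"jaw":0.54},{"translation":[0,0,0],"spin":0,"jaw":0.54},{"translation":[0,0,-2],"spin":0,"jaw":0.54}]}}

```text
time: 46.2
tool_pos: [0.5046, 0.1383, 0.085]
tool_rot: [3.141, 0.005, -0.0]
contact_force: [0.3, -0.4, -0.9]
opening: 0.0496
grip_force: 0.0
```

{"op": "send_rows", "data": {"targets": [{"translation":[0,0,-4],"spin":0,"jaw":0.54},{"translation":[0,0,-8],"spin":0,"jaw":0.54},{"translation":[0,0,-12],"spin":0,"jaw":0.54},{"translation":[0,0,-16],"spin":0,"jaw":0.54},{"translation":[0,0,-16],"spin":0,"jaw":0.54}]}}

```text
time: 46.7
tool_pos: [0.5089, 0.139, 0.2526]
tool_rot: [-3.14, -0.011, -0.0]
contact_force: [-0.0, 0.1, 0.6]
opening: 0.0497
grip_force: 0.0
```

{"op": "send_rows", "data": {"targets": [{"translation":[0,0,-2],"spin":0,"jaw":0.54},{"translation":[0,0,-3],"spin":0,"jaw":0.54},{"translation":[0,0,-3],"spin":0,"jaw":0.54},{"translation":[0,0,-3],"spin":0,"jaw":0.54},{"translation":[0,0,-3],"spin":0,"jaw":0.54}]}}

```text
time: 47.2
tool_pos: [0.5059, 0.1386, 0.2755]
tool_rot: [3.141, 0.002, -0.0]
contact_force: [1.0, 0.1, 0.6]
opening: 0.0499
grip_force: 0.0
```

Run:
```python
from balls import *
s=monitor.observe();print(s['time'],s['tool_pos'],s['tool_rot'],s['opening'])
seated('wrist','13')
C,L=find('scene','13')
for x in L: print(x[0].round(1),x[1],x[2],round(x[3],3))
C,P=cam('scene'),None
P=cloud(C,np.load('pics/scene_13.npy'));hsv=cv2.cvtColor(cv2.imread('pics/scene_13.png'),cv2.COLOR_BGR2HSV)
m=(hsv[...,1]<70)&(P[...,2]>.195)&(P[...,2]<.235)&(P[...,0]>.62)&(P[...,0]<.74)&(P[...,1]>.05)&(P[...,1]<.22)
print('bar',m.sum(),np.percentile(P[m],[5,50,95],axis=0) if m.any() else '')
cv2.imwrite('pics/c13.png',cv2.resize(cv2.imread('pics/scene_13.png')[60:310,210:500],None,fx=2.4,fy=2.4))
```

```text
47.2 [0.5059 0.1386 0.2755] [ 3.1412  0.002  -0.0004] 0.0499104760431967
wrist seated? px [237. 147.] 1628 box xy mm [24.8 68.1] top z 0.093
wrist seated? px [319. 147.] 1647 box xy mm [24.8  0.6] top z 0.0931
wrist seated? px [401. 147.] 1671 box xy mm [ 24.9 -67.1] top z 0.0931
wrist seated? px [240. 209.] 1487 box xy mm [-27.3  68.4] top z 0.093
wrist seated? px [319. 209.] 1462 box xy mm [-27.1   0.7] top z 0.093
bar 216 [[0.676  0.0773 0.2054]
 [0.6824 0.1239 0.2186]
 [0.6864 0.1871 0.2222]]
```

View pics/c13.png

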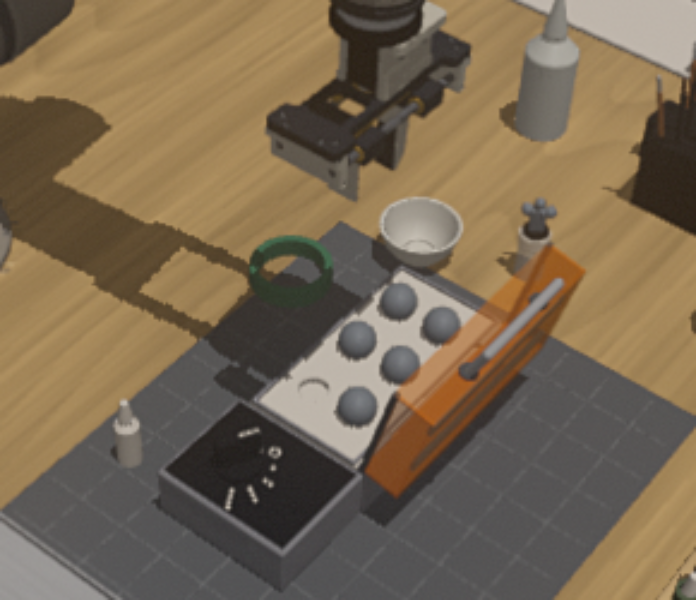

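All five balls are seated: in the crop they are at (398,300), (442,323), (357,338), (400,363) and (357,404). The dimple at (315,390) is empty, the hood is up, and the bar is at about (515,325), computed at (0.680, 0.138, 0.216). Next I turn the gripper and grip the bar.

{"op": "send_rows", "data": {"targets": [{"translation":[0,0,0],"spin":-8,"jaw":0.23},{"translation":[0,0,0],"spin":-16,"jaw":0.23},{"translation":[0,0,0],"spin":-24,"jaw":0.23},{"translation":[0,0,0],"spin":-32,"jaw":0.23},{"translation":[0,0,0],"spin":-40,"jaw":0.23}], "force": 20}}

```text
time: 47.8
tool_pos: [0.5062, 0.1386, 0.2761]
tool_rot: [-3.141, 0.001, 0.704]
contact_force: [0.4, -0.7, -1.1]
opening: 0.0217
grip_force: 0.0
```

{"op": "send_rows", "data": {"targets": [{"translation":[0,0,0],"spin":-8,"jaw":0.23},{"translation":[0,0,0],"spin":-16,"jaw":0.23},{"translation":[0,0,0],"spin":-24,"jaw":0.23},{"translation":[0,0,0],"spin":-32,"jaw":0.23},{"translation":[0,0,0],"spin":-40,"jaw":0.23}]}}

```text
time: 48.3
tool_pos: [0.5062, 0.1386, 0.2761]
tool_rot: [-3.141, 0.0, 1.402]
contact_force: [0.2, 0.2, 0.7]
opening: 0.0212
grip_force: 0.0
```

{"op": "send_rows", "data": {"targets": [{"translation":[0,0,0],"spin":-5,"jaw":0.23},{"translation":[0,0,0],"spin":-10,"jaw":0.23},{"translation":[0,0,0],"spin":-10,"jaw":0.23},{"translation":[0,0,0],"spin":-10,"jaw":0.23},{"translation":[0,0,0],"spin":-10,"jaw":0.23}]}}

```text
time: 48.8
tool_pos: [0.5063, 0.1386, 0.2765]
tool_rot: [-3.141, 0.0, 1.569]
contact_force: [-0.8, 0.2, 0.8]
opening: 0.0208
grip_force: 0.0
```

{"op": "send_rows", "data": {"targets": [{"translation":[0,4,0],"spin":0,"jaw":0.23},{"translation":[0,8,0],"spin":0,"jaw":0.23},{"translation":[0,12,0],"spin":0,"jaw":0.23},{"translation":[0,16,0],"spin":0,"jaw":0.23},{"translation":[0,17.4,0],"spin":0,"jaw":0.23}]}}

```text
time: 49.3
tool_pos: [0.6828, 0.1381, 0.2747]
tool_rot: [-3.141, 0.0, 1.568]
contact_force: [-0.3, -0.5, -0.5]
opening: 0.0211
grip_force: 0.0
```

{"op": "send_rows", "data": {"targets": [{"translation":[0,0,1.5],"spin":0,"jaw":0.23},{"translation":[0,0,2.5],"spin":0,"jaw":0.23},{"translation":[0,0,2.5],"spin":0,"jaw":0.23},{"translation":[0,0,2.5],"spin":0,"jaw":0.23},{"translation":[0,0,2.5],"spin":0,"jaw":0.23}]}}

```text
time: 49.8
tool_pos: [0.6804, 0.1387, 0.2529]
tool_rot: [3.14, -0.0, 1.57]
contact_force: [-0.1, 0.3, 0.0]
opening: 0.0212
grip_force: 0.0
```

{"op": "send_rows", "data": {"targets": [{"translation":[0,0,1.5],"spin":0,"jaw":0.23},{"translation":[0,0,3],"spin":0,"jaw":0.23},{"translation":[0,0,4],"spin":0,"jaw":0.23},{"translation":[0,0,4.9],"spin":0,"jaw":0.23},{"translation":[0,0,4.9],"spin":0,"jaw":0.23}]}}

```text
time: 50.3
tool_pos: [0.6798, 0.1386, 0.2017]
tool_rot: [-3.14, 0.0, 1.571]
contact_force: [-0.2, 0.2, -0.4]
opening: 0.0212
grip_force: 0.0
```

{"op": "send_rows", "data": {"targets": [{"translation":[0,0,0],"spin":0,"jaw":0.23},{"translation":[0,0,0],"spin":0,"jaw":0},{"translation":[0,0,0],"spin":0,"jaw":0},{"translation":[0,0,0],"spin":0,"jaw":0},{"translation":[0,0,0],"spin":0,"jaw":0}]}}

```text
time: 50.8
tool_pos: [0.6785, 0.1386, 0.2035]
tool_rot: [-3.138, 0.0, 1.571]
contact_force: [-7.9, -0.8, 3.9]
opening: 0.0091
grip_force: 20.0
```

{"op": "send_rows", "data": {"targets": [{"translation":[0,-0.8,-0.4],"spin":0,"jaw":0},{"translation":[0,-1.7,-0.7],"spin":0,"jaw":0},{"translation":[0,-2.6,-1.0],"spin":0,"jaw":0},{"translation":[0,-3.5,-1.3],"spin":0,"jaw":0},{"translation":[0,-4.4,-1.5],"spin":0,"jaw":0}]}}

```text
time: 51.3
tool_pos: [0.636, 0.1387, 0.2189]
tool_rot: [3.139, -0.0, 1.57]
contact_force: [1.3, 0.4, 2.6]
opening: 0.0091
grip_force: 20.0
```

{"op": "send_rows", "data": {"targets": [{"translation":[0,-0.8,-0.1],"spin":0,"jaw":0},{"translation":[0,-1.7,-0.2],"spin":0,"jaw":0},{"translation":[0,-2.5,-0.3],"spin":0,"jaw":0},{"translation":[0,-3.4,-0.3],"spin":0,"jaw":0},{"translation":[0,-4.3,-0.3],"spin":0,"jaw":0}]}}

```text
time: 51.8
tool_pos: [0.5926, 0.1387, 0.2213]
tool_rot: [3.141, -0.0, 1.571]
contact_force: [0.6, -0.2, 3.9]
opening: 0.0096
grip_force: 20.0
```

{"op": "send_rows", "data": {"targets": [{"translation":[0,-0.9,0.1],"spin":0,"jaw":0},{"translation":[0,-1.7,0.2],"spin":0,"jaw":0},{"translation":[0,-2.5,0.3],"spin":0,"jaw":0},{"translation":[0,-3.4,0.5],"spin":0,"jaw":0},{"translation":[0,-4.2,0.8],"spin":0,"jaw":0}]}}

```text
time: 52.3
tool_pos: [0.5502, 0.1387, 0.2126]
tool_rot: [-3.141, 0.0, 1.571]
contact_force: [-1.7, 1.0, 6.4]
opening: 0.0094
grip_force: 20.0
```

{"op": "send_rows", "data": {"targets": [{"translation":[0,-0.8,0.3],"spin":0,"jaw":0},{"translation":[0,-1.6,0.6],"spin":0,"jaw":0},{"translation":[0,-2.4,1.0],"spin":0,"jaw":0},{"translation":[0,-3.1,1.4],"spin":0,"jaw":0},{"translation":[0,-3.9,1.8],"spin":0,"jaw":0}]}}

```text
time: 52.8
tool_pos: [0.5115, 0.1386, 0.1941]
tool_rot: [-3.141, 0.0, 1.57]
contact_force: [1.4, 2.2, -1.6]
opening: 0.0094
grip_force: 20.0
```

{"op": "send_rows", "data": {"targets": [{"translation":[0,-0.7,0.5],"spin":0,"jaw":0},{"translation":[0,-1.4,1.0],"spin":0,"jaw":0},{"translation":[0,-2.1,1.5],"spin":0,"jaw":0},{"translation":[0,-2.7,2.1],"spin":0,"jaw":0},{"translation":[0,-3.3,2.7],"spin":0,"jaw":0}]}}

```text
time: 53.3
tool_pos: [0.4786, 0.1386, 0.167]
tool_rot: [-3.141, 0.0, 1.57]
contact_force: [-0.2, 0.8, 0.2]
opening: 0.0093
grip_force: 20.0
```

{"op": "send_rows", "data": {"targets": [{"translation":[0,-0.6,0.6],"spin":0,"jaw":0},{"translation":[0,-1.1,1.3],"spin":0,"jaw":0},{"translation":[0,-1.6,2.0],"spin":0,"jaw":0},{"translation":[0,-2.1,2.7],"spin":0,"jaw":0},{"translation":[0,-2.5,3.5],"spin":0,"jaw":0}]}}

```text
time: 53.8
tool_pos: [0.4531, 0.1387, 0.132]
tool_rot: [-3.14, 0.0, 1.571]
contact_force: [-5.4, 1.8, 2.4]
opening: 0.0091
grip_force: 20.0
```

{"op": "send_rows", "data": {"targets": [{"translation":[0,-0.4,0.8],"spin":0,"jaw":0},{"translation":[0,-0.7,1.5],"spin":0,"jaw":0},{"translation":[0,-1.1,2.3],"spin":0,"jaw":0},{"translation":[0,-1.3,3.1],"spin":0,"jaw":0},{"translation":[0,-1.5,3.8],"spin":0,"jaw":0}]}}

```text
time: 54.3
tool_pos: [0.4374, 0.1386, 0.0934]
tool_rot: [-3.138, 0.0, 1.57]
contact_force: [-6.3, 2.1, 1.8]
opening: 0.0089
grip_force: 20.0
```

{"op": "send_rows", "data": {"targets": [{"translation":[0,-0.1,0.2],"spin":0,"jaw":0},{"translation":[0,-0.1,0.2],"spin":0,"jaw":0},{"translation":[0,-0.1,0.2],"spin":0,"jaw":0},{"translation":[0,-0.1,0.2],"spin":0,"jaw":0},{"translation":[0,-0.1,0.2],"spin":0,"jaw":0}]}}

```text
time: 54.8
tool_pos: [0.4371, 0.1386, 0.0922]
tool_rot: [-3.139, 0.0, 1.571]
contact_force: [-5.9, 2.4, 1.1]
opening: 0.0091
grip_force: 20.0
```

Run:
```python
from balls import *
C,p,d=shot('scene','s14');P=cloud(C,d);hsv=cv2.cvtColor(p,cv2.COLOR_RGB2HSV)
m=(hsv[...,0]<20)&(hsv[...,1]>150)&(P[...,2]>.07)&(P[...,2]<.3)&(P[...,0]>.45)&(P[...,0]<.63)&(P[...,1]>0)&(P[...,1]<.28)
q=P[m];A=np.c_[q[:,:2],np.ones(len(q))]
top=q[:,2]>.1;print(np.percentile(q,[1,50,99],axis=0),'top plane',np.linalg.lstsq(A[top],q[top,2],rcond=None)[0])
```

```text
[[0.4777 0.0159 0.0782]
 [0.5485 0.1186 0.1114]
 [0.6046 0.2553 0.117 ]] top plane [-0.027   0.0023  0.1261]
```

{"op": "send_rows", "data": {"targets": [{"translation":[0,0,0.2],"spin":0,"jaw":0},{"translation":[0,0,0.3],"spin":0,"jaw":0},{"translation":[0,0,0.4],"spin":0,"jaw":0},{"translation":[0,0,0.4],"spin":0,"jaw":0},{"translation":[0,0,0.4],"spin":0,"jaw":0}]}}

```text
time: 55.35
tool_pos: [0.4363, 0.1386, 0.0888]
tool_rot: [-3.138, 0.0, 1.571]
contact_force: [-11.1, 1.7, 8.9]
opening: 0.0091
grip_force: 20.0
```

Run:
```python
from balls import *
def f(C,p,d):
    P=cloud(C,d);hsv=cv2.cvtColor(p,cv2.COLOR_RGB2HSV)
    m=(hsv[...,0]<20)&(hsv[...,1]>150)&(P[...,2]>.1)&(P[...,2]<.3)&(P[...,0]>.45)&(P[...,0]<.63)&(P[...,1]>0)&(P[...,1]<.28)
    q=P[m];A=np.c_[q[:,:2],np.ones(len(q))];x=np.linalg.lstsq(A,q[:,2],rcond=None)[0];print(m.sum(),x,np.median(q[:,2]))
f(cam('scene'),cv2.imread('pics/scene0.png')[...,::-1],np.load('pics/scene0.npy'))
f(cam('scene'),cv2.imread('pics/s14.png')[...,::-1],np.load('pics/s14.npy'))
f(*shot('scene','s15'))
```

```text
4460 [0.001  0.001  0.1096] 0.11037203990373023
4220 [-0.027   0.0023  0.1261] 0.11149889344167108
4173 [-0.0161  0.0034  0.1191] 0.11043625561791992
```

Pressed shut, with 9 N reaction and the same hood-top height as at the start. Releasing, lifting and checking.

{"op": "send_rows", "data": {"targets": [{"translation":[0,0,0],"spin":0,"jaw":0.1},{"translation":[0,0,0],"spin":0,"jaw":0.23},{"translation":[0,0,0],"spin":0,"jaw":0.23},{"translation":[0,0,-1],"spin":0,"jaw":0.23},{"translation":[0,0,-3],"spin":0,"jaw":0.23}]}}

```text
time: 55.9
tool_pos: [0.4382, 0.1383, 0.1186]
tool_rot: [-3.14, 0.001, 1.57]
contact_force: [0.6, 1.0, -0.4]
opening: 0.021
grip_force: 0.0
```

{"op": "send_rows", "data": {"targets": [{"translation":[0,0,-4],"spin":0,"jaw":0.23},{"translation":[0,0,-8],"spin":0,"jaw":0.23},{"translation":[0,0,-12],"spin":0,"jaw":0.23},{"translation":[0,0,-12],"spin":0,"jaw":0.23},{"translation":[0,0,-12],"spin":0,"jaw":0.23}]}}

```text
time: 56.4
tool_pos: [0.439, 0.1386, 0.2398]
tool_rot: [3.138, -0.0, 1.57]
contact_force: [-0.1, -0.7, -0.4]
opening: 0.0209
grip_force: 0.0
```

Run:
```python
from balls import *
s=monitor.observe();print(s['time'],s['tool_pos'],s['tool_rot'],s['opening'])
C,p,d=shot('scene','s16');P=cloud(C,d);hsv=cv2.cvtColor(p,cv2.COLOR_RGB2HSV)
for PP,hh in((cloud(C,np.load('pics/scene0.npy')),cv2.cvtColor(cv2.imread('pics/scene0.png'),cv2.COLOR_BGR2HSV)),(P,hsv)):
    m=(hh[...,0]<20)&(hh[...,1]>150)&(PP[...,2]>.1)&(PP[...,2]<.3)&(PP[...,0]>.45)&(PP[...,0]<.63)&(PP[...,1]>0)&(PP[...,1]<.28)
    for lo in(.48,.52,.56): k=m&(PP[...,0]>lo)&(PP[...,0]<lo+.04);print(lo,k.sum(),np.median(PP[k][:,2]))
cv2.imwrite('pics/c16.png',cv2.resize(cv2.imread('pics/s16.png')[60:310,210:500],None,fx=2.4,fy=2.4))
```

```text
56.4 [0.439  0.1386 0.2398] [ 3.1383 -0.0001  1.5703] 0.020927865895654887
0.48 1342 0.11029968108804611
0.52 1374 0.11043590997894137
0.56 1413 0.11049430194760701
0.48 1327 0.11041422234646414
0.52 1371 0.11045508611925836
0.56 1422 0.11049615238495614
```

View pics/c16.png

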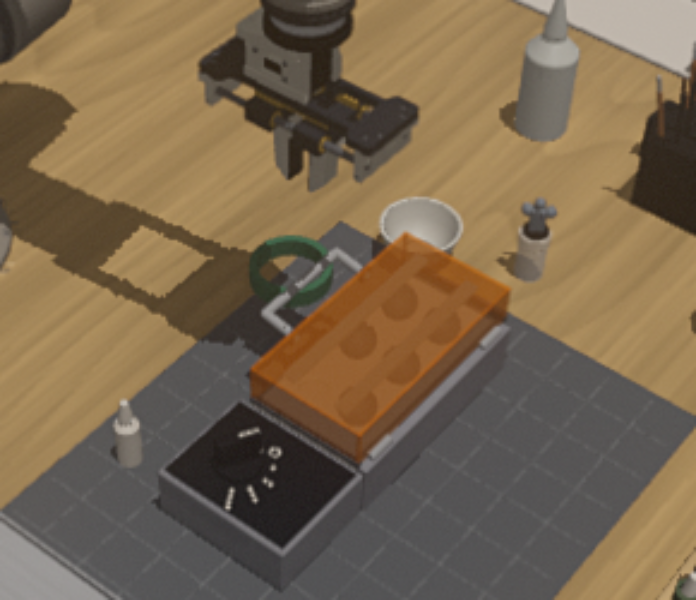

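The hood is shut, at the same heights as at the start, and the five balls show through the amber at crop (400,300), (358,340), (443,323), (402,362) and (358,404). Now the selector.

{"op": "send_rows", "data": {"targets": [{"translation":[-4,1.6,0],"spin":7,"jaw":0.42},{"translation":[-8,3.2,0],"spin":14,"jaw":0.42},{"translation":[-12,4.8,0],"spin":21,"jaw":0.42},{"translation":[-16,6.4,0],"spin":28,"jaw":0.42},{"translation":[-18.4,7.2,0],"spin":29.5,"jaw":0.42}], "force": 25}}

```text
time: 56.95
tool_pos: [0.5105, -0.0482, 0.2369]
tool_rot: [-3.139, 0.001, 1.05]
contact_force: [0.4, 0.1, -0.3]
opening: 0.0386
grip_force: 0.0
```

{"op": "send_rows", "data": {"targets": [{"translation":[0,0,3],"spin":0,"jaw":0.42},{"translation":[0,0,6],"spin":0,"jaw":0.42},{"translation":[0,0,6],"spin":0,"jaw":0.42},{"translation":[0,0,6],"spin":0,"jaw":0.42},{"translation":[0,0,6],"spin":0,"jaw":0.42}]}}

```text
time: 57.45
tool_pos: [0.5109, -0.0454, 0.1798]
tool_rot: [3.14, -0.0, 1.056]
contact_force: [-0.0, 0.5, 0.6]
opening: 0.0385
grip_force: 0.0
```

Run:
```python
from h import *
np.set_printoptions(precision=4,suppress=True)
s=monitor.observe();print(s['time'],s['tool_pos'],s['tool_rot'],s['opening'])
C,p,d=shot('wrist','w17');P=cloud(C,d)
m=(P[...,2]>.096)&(P[...,2]<.106)&(P[...,1]<0.0)&(P[...,1]>-.1)&(P[...,0]<.55)&(P[...,0]>.47)
print(m.sum(),cv2.minAreaRect(P[m][:,:2].astype(np.float32)))
```

```text
57.45 [ 0.5109 -0.0454  0.1798] [ 3.14   -0.0003  1.056 ] 0.03850512193621226
1427 ((0.5104787945747375, -0.04483006149530411), (0.042269203811883926, 0.012602480128407478), 60.06400680541992)
```

{"op": "send_rows", "data": {"targets": [{"translation":[0,0,4],"spin":0,"jaw":0.42},{"translation":[0,0,7],"spin":0,"jaw":0.42},{"translation":[0,0,9],"spin":0,"jaw":0.42},{"translation":[0,0,10.2],"spin":0,"jaw":0.42},{"translation":[0,0,10.2],"spin":0,"jaw":0.42}]}}

```text
time: 58.0
tool_pos: [0.5101, -0.0452, 0.0763]
tool_rot: [-3.141, 0.0, 1.056]
contact_force: [0.3, 0.2, 0.1]
opening: 0.0385
grip_force: 0.0
```

{"op": "send_rows", "data": {"targets": [{"translation":[0,0,0],"spin":0,"jaw":0.42},{"translation":[0,0,0],"spin":0,"jaw":0.1},{"translation":[0,0,0],"spin":0,"jaw":0.0},{"translation":[0,0,0],"spin":0,"jaw":0.0},{"translation":[0,0,0],"spin":0,"jaw":0.0}]}}

```text
time: 58.5
tool_pos: [0.5103, -0.0453, 0.0772]
tool_rot: [3.141, -0.0, 1.055]
contact_force: [0.1, -0.5, 4.8]
opening: 0.0127
grip_force: 25.0
```

{"op": "send_rows", "data": {"targets": [{"translation":[0,0,0],"spin":6,"jaw":0.0},{"translation":[0,0,0],"spin":12,"jaw":0.0},{"translation":[0,0,0],"spin":18,"jaw":0.0},{"translation":[0,0,0],"spin":24,"jaw":0.0},{"translation":[0,0,0],"spin":30,"jaw":0.0}]}}

```text
time: 59.0
tool_pos: [0.5101, -0.0452, 0.0772]
tool_rot: [-3.141, -0.0, 0.528]
contact_force: [-1.5, 1.7, 3.8]
opening: 0.0127
grip_force: 25.0
```

{"op": "send_rows", "data": {"targets": [{"translation":[0,0,0],"spin":6,"jaw":0.0},{"translation":[0,0,0],"spin":12,"jaw":0.0},{"translation":[0,0,0],"spin":18,"jaw":0.0},{"translation":[0,0,0],"spin":24,"jaw":0.0},{"translation":[0,0,0],"spin":30,"jaw":0.0}]}}

```text
time: 59.5
tool_pos: [0.5101, -0.0451, 0.0772]
tool_rot: [-3.141, 0.0, 0.004]
contact_force: [-1.4, 2.2, 4.2]
opening: 0.0128
grip_force: 25.0
```

{"op": "send_rows", "data": {"targets": [{"translation":[0,0,0],"spin":0,"jaw":0.0},{"translation":[0,0,0],"spin":0,"jaw":0.0},{"translation":[0,0,0],"spin":0,"jaw":0.2},{"translation":[0,0,0],"spin":0,"jaw":0.42},{"translation":[0,0,0],"spin":0,"jaw":0.42}]}}

```text
time: 60.0
tool_pos: [0.5103, -0.0455, 0.0766]
tool_rot: [3.141, -0.0, 0.009]
contact_force: [-0.9, 0.9, 0.1]
opening: 0.0298
grip_force: 0.0
```

{"op": "send_rows", "data": {"targets": [{"translation":[0,0,-2],"spin":0,"jaw":0.42},{"translation":[0,0,-6],"spin":0,"jaw":0.42},{"translation":[0,0,-10],"spin":0,"jaw":0.42},{"translation":[0,0,-14],"spin":0,"jaw":0.42},{"translation":[0,0,-14],"spin":0,"jaw":0.42}]}}

```text
time: 60.5
tool_pos: [0.5131, -0.0461, 0.2221]
tool_rot: [3.139, -0.011, 0.009]
contact_force: [0.1, -0.6, -0.2]
opening: 0.0385
grip_force: 0.0
```

{"op": "send_rows", "data": {"targets": [{"translation":[0,0,0],"spin":0,"jaw":0.42},{"translation":[0,0,0],"spin":0,"jaw":0.42},{"translation":[0,0,0],"spin":0,"jaw":0.42},{"translation":[0,0,0],"spin":0,"jaw":0.42},{"translation":[0,0,0],"spin":0,"jaw":0.42}]}}

```text
time: 61.0
tool_pos: [0.51, -0.0453, 0.2159]
tool_rot: [-3.141, 0.001, 0.008]
contact_force: [-0.3, 0.5, -0.0]
opening: 0.0385
grip_force: 0.0
```

Run:
```python
from h import *
np.set_printoptions(precision=4,suppress=True)
s=monitor.observe();print(s['time'],s['tool_pos'],s['tool_rot'],s['opening'])
C,p,d=shot('wrist','w18');P=cloud(C,d)
m=(P[...,2]>.096)&(P[...,2]<.106)&(P[...,1]<0.0)&(P[...,1]>-.1)&(P[...,0]<.55)&(P[...,0]>.47)
print(m.sum(),cv2.minAreaRect(P[m][:,:2].astype(np.float32)))
```

```text
61.0 [ 0.51   -0.0453  0.2159] [-3.1413  0.0014  0.0084] 0.038506118585009096
1121 ((0.5106077194213867, -0.045473743230104446), (0.04184434935450554, 0.012751794420182705), 0.1044839471578598)
```

View pics/w18.png

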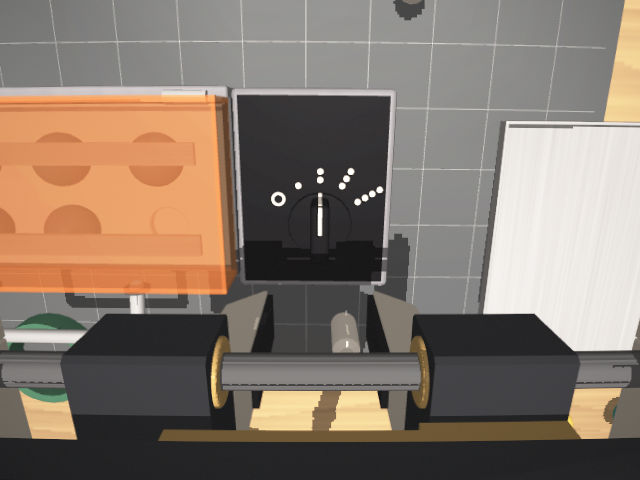

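The pointer at (320,215) shows at the two dots (320,175). The hood is shut over the balls, the tray is empty, and the gripper is clear of everything.

```bash
python3 -c "
from cell import job
print(job.hand_in())"
```

```text
the job is handed in; nothing more can be done
None
```

The job is handed in at 61 s of the 210 s limit: all five balls are seated, the hood was eased fully shut, and the selector is at two dots. The last camera checks agreed, but the hand-in returned no verdict.

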